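# Prop a washed lino block up to drain

### The job

The brown carved lino block has been washed and must drain: stand the white pot with the red lid upright in the blue ring on the plywood draining board, then lean the block against the pot, resting its lower short end on the board just behind the dark strip, with the pot under the middle of its width and the carved face up and sloping towards the strip. The other short end must stick up over the pot's lid; let go of everything, and leave the teal block, the gouge and the roller where they are.

Things in the scene. Friction and masses are not known exactly. Their poses are not given: they have to be found in the camera images.
- drain_board: Fixed plywood draining board lying on the table, 165 mm long (its x) by 120 mm wide (its y), top surface 10 mm above the table. Origin at the middle of its underside. Along its -x edge (always the edge nearer the robot, give or take 17 degrees of yaw) runs a dark wooden stop strip 14 mm wide, 120 mm long, standing 10 mm above the board's top. A blue ring is painted on the +x part. Flat and bare otherwise (grooves and ring are paint only)
- ring_mark (a point): Centre of the painted blue ring (inner diameter 64 mm, outer 72 mm), on the board's top surface, 31.5 mm to +x of the board's middle; axes as the board's. The painted ring is no obstacle
- strip_foot (a point): On the board's top surface, in the middle of the foot of the strip's inner (+x) face, 100 mm to -x of the ring's centre; axes as the board's
- block_center (a point): Centre of the loose brown lino block, a flat slab 95 mm (its x) by 65 mm (its y) by 21 mm (its z), about 0.1 kg, lying flat with the carved face (brown with pale wavy lines) up; its z points out of the carved face. The two short ends are alike
- pot_center (a point): Centre (half-way up) of the loose white pot with red screw lid (lid fixed), a round upright cylinder 58 mm in diameter, 50 mm tall; z up along its axis
- carved_block: The same brown block; origin in the middle of the underside
- pot: The same pot; origin in the middle of its underside
- teal_block_center (a point): Bystander: centre of a smaller loose lino block with a teal face, 60 x 75 x 21 mm. Not to be moved
- gouge_center (a point): Bystander: centre of a loose lino gouge with a pear-shaped wooden handle, 96 mm long (its x), 30 mm wide and 27 mm tall. Not to be moved
- roller_center (a point): Bystander: centre of a loose ink roller with a red handle, 188 mm long (its x), 86 mm wide and 33 mm tall. Not to be moved
Mind the look-alikes: they are no part of the job. What is shaped like the pot but purple is not meant.

How it is judged:
By the outcome, as a careful person would: the job done as asked, in the order asked, and still so for the second after the job is handed in, with the robot touching nothing.
It also fails if it takes over 61 s, if anything falls off the work surface, if the arm or the gripper's body presses on something with over 40 N, if the wrist force passes 120 N, or if a joint passes its speed limit or range.

### The arm

A 6-joint arm with a two-finger parallel gripper is mounted at the origin on the work surface; the furniture and walls round the work are solid. World frame = base frame: x ahead of the robot, y to its left, z up, the work surface at z = 0. Lengths are in mm, angles in rad, forces in N, time in s.
With the tool pointing down it reaches from about 425 to 925 mm from the base axis. Payload 12.5 kg.
Tool frame: the origin (TCP) lies at the very end of the fingers, on their centre line; the grasp point (between the pads) lies 19 mm behind it; z points along the fingers, x is the direction in which the jaws open and shut, and the axes are right-handed (so a half turn about z gives the same grasp; the last joint's range is limited). The gripper opens to 85 mm and grips with 20 to 120 N. Pads are 22 mm wide; open, the fingers measure 114 mm over their backs; the gripper's body (76 mm by 85 mm) begins 54 mm behind the grasp point. The pads swing forward as they close: fully open they stand 13 mm farther back than shut.
Start: joints at [1.053, 0.491, 1.559, -0, 1.092, -0.106], TCP at [250.148, 572.777, 203.927] pointing down, gripper open.
Joint ranges: [-3.1, 3.1], [-0.84, 2.19], [0.05, 2.79], [-1.13, 4.28], [0.06, 2.93], [-2.69, 2.69]. Speed limits (rad/s): [2.22, 2.22, 2.79, 3.14, 3.14, 3.14].

### API

Orientations are given as a rotation vector (axis times angle).
In Python, from rig import manip, optics, workorder gives the robot as it stands.
- The arm moves only by the tool servo_tool, never from a script. Its argument "commands" is a list of rows, each an object with "linear": the shift along the tool's x, y, z in m, a list of three; "yaw": the turn about the tool's z in rad; "fingers": the opening, from 0 (shut) to 1 (fully open). A call has 1 to 20 rows; each row shifts and turns the pose as measured when the row begins, along the tool's axes as they then stand; what a row does not reach is not made up. A row lasts 1/8 s, in which the tool goes at most 62.5 mm and 10.7 degrees, less where a joint would pass 70% of its speed; a pose out of reach is approached as far as the arm can. A call with a gripper value outside its range is refused whole. The fingers move at their own pace and stop on an object; "grip_force" is the grip in N (left out, the last holds). Time passes only in rows, so rows that do not move let the fingers close. It gives the time, the measured TCP pose, the force and the opening at its end, in the units of the state.
- manip.read_state(): the state, without advancing time (a new reading comes with each control period).
- optics.camera(name): name is "side" or "top"; returns (picture, depth): 400x640x3 uint8, red, green, blue; 400x640 float32, mm along the optical axis (not along the pixel's ray), 0 where there is no reading.
- optics.calibration(name): a dict with "camera_matrix" (3x3 intrinsics, pixels), "k1" (the pictures are not rectified: a ray, as slopes to the right and down, at radius r is drawn at 1 + k1 r^2 times it, then the intrinsics apply), "R" (3x3) and "t" (3): a world point X has camera coordinates R X + t. Camera axes: x right, y down, z forward; pixel columns grow to the right and rows downward; lengths in mm; the calibration is good to about 2 mm. A picture is of the moment at which its call begins. calibration takes no time and is no camera call.
- workorder.hand_in(): hands the job in, once; it reports no verdict.
The state is a dict: "time": time; "joint_positions": joint angles; "joint_velocities": joint speeds; "effort": joint torques, N m; "tcp_pos": TCP position; "tcp_rot": TCP orientation; "contact_force": force on the tool from outside, world axes, zero at the start; "ft_torque": the same for the moment, N m; "width": finger opening in mm.
Only numpy, scipy, OpenCV 4.12 (cv2) and the standard library are available. Lean on these libraries where they do the work, as an engineer would, in place of code of your own. Each camera call takes 0.05 s, during which the arm holds its last target.

## Working session

There is one attempt and no reset: what is moved stays moved. The work goes in short steps, Python scripts to look and compute and a tool call to move; the robot and the scene stay as the last step left them, time stands still between calls to the robot, and variables do not carry over. Pictures are saved under pics/ and viewed, and the job is handed in when it is done.

Besides the shell and the picture viewer there is one more tool, called after "Request:" in YAML: its name, and indented under it one key for each argument. servo_tool: Moves the arm, as the interface text tells. Its arguments: {"type":"object","properties":{"commands":{"type":"array"},"grip_force":{"type":"number"}},"required":["commands"]}

```bash
mkdir -p pics
python3 - <<'E'
from rig import manip, optics, workorder
import cv2, numpy as np
for n in ("top","side"):
    p,d=optics.camera(n); np.savez(f"pics/{n}0.npz",p=p,d=d)
    cv2.imwrite(f"pics/{n}0.png",p[:,:,::-1]); c=optics.calibration(n); print(n,c)
print(manip.read_state())
E
ls
```

```text
top {'camera_matrix': array([[455.72410679,   0.        , 316.04613069],
       [  0.        , 455.72410679, 205.50318653],
       [  0.        ,   0.        ,   1.        ]]), 'k1': -0.03029947490071468, 'R': array([[-0.02700427, -0.99962955, -0.00339714],
       [-0.9979827 ,  0.0271548 , -0.057386  ],
       [ 0.05745699,  0.00184062, -0.99834629]]), 't': array([ 107.30033186,  478.46199897, 1407.5135865 ])}
side {'camera_matrix': array([[420.30199218,   0.        , 312.77858083],
       [  0.        , 420.30199218, 193.447928  ],
       [  0.        ,   0.        ,   1.        ]]), 'k1': 0.01233576690635009, 'R': array([[ 0.96016347, -0.27893088, -0.01684271],
       [-0.18693307, -0.59634069, -0.78066242],
       [ 0.20770686,  0.75271199, -0.62472595]]), 't': array([-457.92436822,  190.17548091, 1043.55001894])}
{'time': 0.1, 'joint_positions': array([ 1.05340450e+00,  4.91496220e-01,  1.55942043e+00, -3.60090297e-07,
        1.09172185e+00, -1.05605786e-01]), 'joint_velocities': array([ 0.00010432, -0.0003523 , -0.00301844, -0.00145653, -0.00020644,
       -0.00059633]), 'effort': array([ 2.70571523e-03, -6.19452524e+01, -2.62031096e+01, -1.13226108e-04,
        2.93392652e-03, -9.36592755e-06]), 'tcp_pos': array([250.0135155 , 572.54568809, 203.37710601]), 'tcp_rot': array([ 2.62827655e+00,  1.72010588e+00, -1.46131302e-03]), 'contact_force': array([ 0.38753711, -0.46456302,  0.1394311 ]), 'ft_torque': array([-0.01859359,  0.03245586, -0.00143252]), 'width': 85.63160738800406}
pics
```

View pics/top0.png

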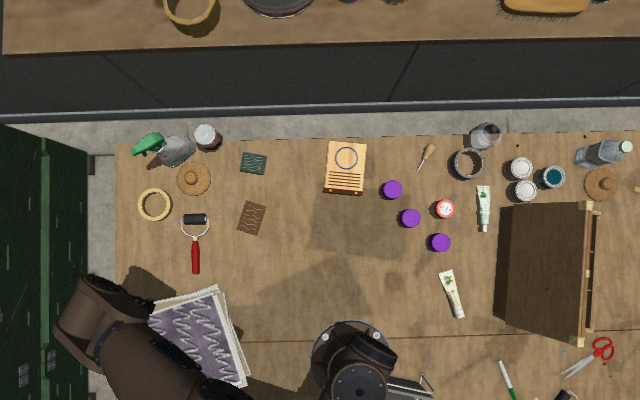

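View pics/side0.png

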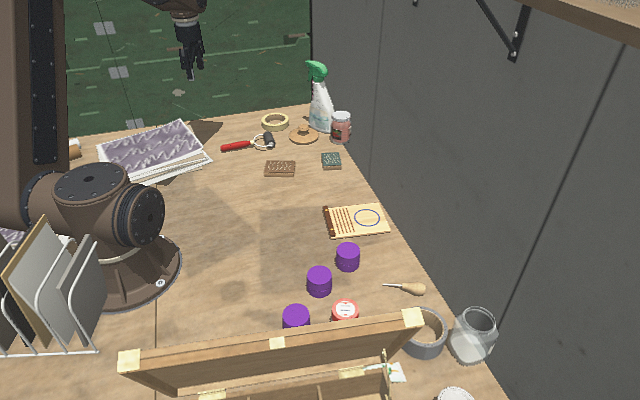

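Top view: the red-lidded pot is at about (444,209). Look-alikes are the purple pots at (392,190), (410,218) and (440,243), and the white-topped jars at (521,168) and (525,190). The brown block is at (251,218), the teal block at (253,163) and the board at (345,167). Next I'll take close crops.

```bash
cat > h.py <<'E'
import numpy as np, cv2
from rig import manip, optics, workorder
def ray(n,u,v):
    c=optics.calibration(n);K=np.array(c["camera_matrix"])
    d=np.array([c["k1"],0,0,0,0.])
    x=cv2.undistortPointsIter(np.array([[[u,v]]],float),K,d,None,None,(3,50,1e-10))[0,0]
    R=np.array(c["R"]);t=np.array(c["t"])
    return -R.T@t, R.T@np.array([x[0],x[1],1.])
def onz(n,u,v,z):
    o,d=ray(n,u,v); return o+d*(z-o[2])/d[2]
def atdepth(n,u,v,D):
    o,d=ray(n,u,v); return o+d*D
def proj(n,X):
    c=optics.calibration(n);R=np.array(c["R"]);t=np.array(c["t"])
    p,_=cv2.projectPoints(np.atleast_2d(np.array(X,float)),cv2.Rodrigues(R)[0],t,np.array(c["camera_matrix"]),np.array([c["k1"],0,0,0,0.]))
    return p[:,0]
def crop(n,img,u0,v0,u1,v1,s,name):
    c=cv2.resize(img[v0:v1,u0:u1],None,fx=s,fy=s,interpolation=cv2.INTER_CUBIC)
    cv2.imwrite(f"pics/{name}.png",c[:,:,::-1])
E
python3 - <<'E'
from h import *
a=np.load("pics/top0.npz")["p"]
crop("top",a,230,140,290,250,5,"c1")
crop("top",a,315,130,375,205,8,"c2")
crop("top",a,375,170,465,260,6,"c3")
E
```

```text
(no output)
```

View pics/c1.png

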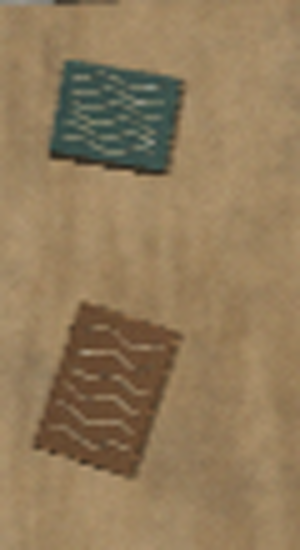

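View pics/c2.png

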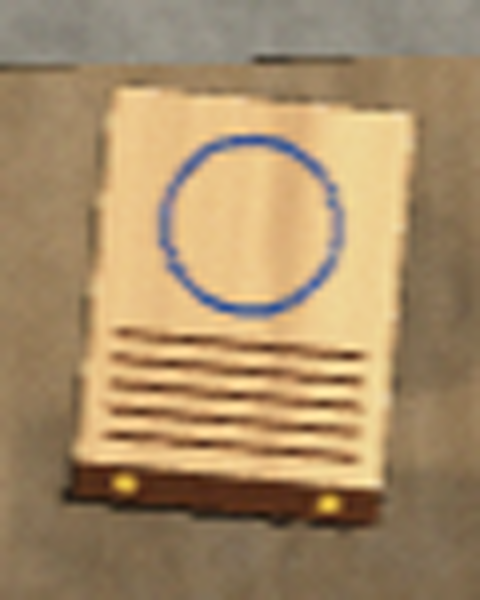

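View pics/c3.png

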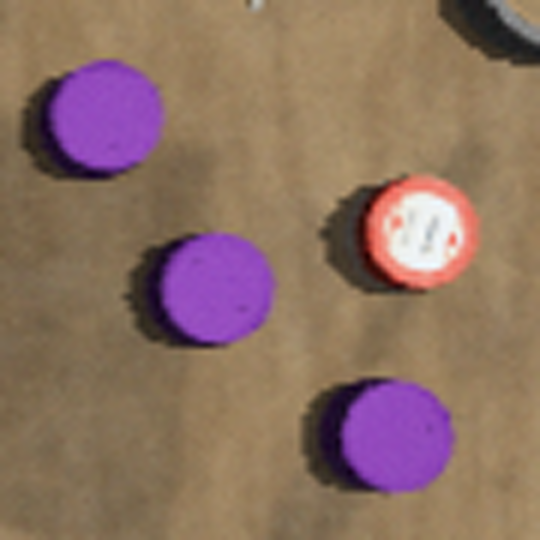

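Run:
```python
from h import *
np.set_printoptions(precision=1,suppress=True)
f=np.load("pics/top0.npz");d=f["d"]
c=lambda p,s,o:((p[0]+.5)/s-.5+o[0],(p[1]+.5)/s-.5+o[1])
print("cam",ray("top",0,0)[0],ray("side",0,0)[0])
P=[onz("top",*c(p,5,(230,140)),21) for p in [(85,302),(183,335),(135,477),(35,447)]]
print("block",np.array(P),np.mean(P,0)); 
for i in range(4): e=P[(i+1)%4]-P[i];print(np.linalg.norm(e),np.degrees(np.arctan2(e[1],e[0])))
P=[onz("top",*c(p,5,(230,140)),21) for p in [(65,60),(183,78),(168,173),(50,155)]]
print("teal",np.array(P))
print("pot",onz("top",*c((421,232),6,(375,170)),50))
for p in [(106,117),(216,289),(397,436)]:print("purple",onz("top",*c(p,6,(375,170)),50))
r=onz("top",*c((251,226),8,(315,130)),10);print("ring",r)
P=[onz("top",*c(p,8,(315,130)),10) for p in [(116,88),(414,112),(384,486),(76,460)]]
P[2]=onz("top",*c((384,486),8,(315,130)),20);P[3]=onz("top",*c((76,460),8,(315,130)),20)
print("board",np.array(P))
for i in range(4): e=P[(i+1)%4]-P[i];print(np.linalg.norm(e),np.degrees(np.arctan2(e[1],e[0])))
for q in [(345,30),(345,80),(345,120),(345,158),(444,209),(251,218),(560,30),(545,270),(427,150),(468,160),(490,130)]:
  print(q,d[q[1],q[0]],atdepth("top",*q,d[q[1],q[0]]))
```

```text
cam [ 399.5   91.7 1433. ] [ 258.5 -799.8  792.7]
block [[503.8 309.7  21. ]
 [481.6 249.1  21. ]
 [394.4 280.7  21. ]
 [414.6 342.4  21. ]] [448.6 295.5  21. ]
64.51683562875259 -110.13400794620277
92.75828812584699 160.09297542286822
64.91724293051618 71.8739658000167
95.03216848059232 -20.129832565034143
teal [[656.  319.5  21. ]
 [642.5 245.8  21. ]
 [583.  256.4  21. ]
 [596.4 329.9  21. ]]
pot [ 460.1 -297.1   50. ]
purple [ 522.9 -139.2   50. ]
purple [ 434.1 -191.8   50. ]
purple [ 357.3 -280.5   50. ]
ring [629.2  -3.8  10. ]
board [[685.5  47.7  10. ]
 [672.7 -69.5  10. ]
 [524.2 -51.7  20. ]
 [537.6  67.8  20. ]]
117.86479505202846 -96.20799585790525
149.8830220652703 173.17089836291254
120.22174502707149 83.59680960292836
149.51851191582696 -7.735738076868395
(345, 30) 818.4816 [761.2  32.4 633.9]
(345, 80) 1754.0315 [ 980.5  -29.9 -290.7]
(345, 120) 2194.9883 [ 933.4  -55.  -735.2]
(345, 158) 1431.8375 [628.4  -0.7  11.8]
(444, 209) 1383.4838 [ 457.9 -294.7   49.9]
(251, 218) 1417.0836 [447.6 297.7  16.7]
(560, 30) 816.789 [ 752.7 -358.6  634.4]
(545, 270) 1151.1412 [ 286.  -484.8  272.4]
(427, 150) 1422.4009 [ 645.2 -257.4   21.7]
(468, 160) 1437.5223 [ 612.9 -390.5    4.5]
(490, 130) 1431.4358 [ 704.9 -461.3   15.8]
```

Run:
```python
from h import *
np.set_printoptions(precision=1,suppress=True)
f=np.load("pics/top0.npz");d=f["d"]
for q in [(505,210),(500,300),(580,210),(575,340)]: print(q,d[q[1],q[0]],atdepth("top",*q,d[q[1],q[0]]))
s=np.load("pics/side0.npz");a=s["p"].copy()
big=cv2.resize(a,None,fx=6,fy=6,interpolation=cv2.INTER_CUBIC)
def dot(X,col):
    for p in proj("side",X): cv2.circle(big,tuple(int(round(v)) for v in (p+.5)*6-.5),3,col,-1)
th=np.linspace(0,2*np.pi,24,endpoint=False)
dot([[460+29*np.cos(t),-297+29*np.sin(t),50] for t in th],(0,255,0))
dot([[629.2+34*np.cos(t),-3.8+34*np.sin(t),10] for t in th],(255,0,0))
dot([[685.5,47.7,10],[672.7,-69.5,10],[524.2,-51.7,20],[537.6,67.8,20],[524.2,-51.7,10]],(0,255,0))
dot([[503.8,309.7,21],[481.6,249.1,21],[394.4,280.7,21],[414.6,342.4,21]],(0,255,0))
cv2.imwrite("pics/s1.png",big[190*6:250*6,315*6:400*6,::-1])
cv2.imwrite("pics/s2.png",big[280*6:350*6,270*6:370*6,::-1])
cv2.imwrite("pics/s3.png",big[145*6:190*6,255*6:350*6,::-1])
print(cv2.Rodrigues(np.array([2.62827655,1.72010588,-.00146]))[0])
```

```text
(505, 210) 1387.0137 [ 449.9 -483.3   45.5]
(500, 300) 1360.2506 [ 179.5 -450.5   56.8]
(580, 210) 1073.5088 [ 433.6 -534.1  358.5]
(575, 340) 1042.4935 [ 132.2 -497.7  372.3]
[[ 0.4  0.9 -0. ]
 [ 0.9 -0.4 -0. ]
 [-0.  -0.  -1. ]]
```

View pics/s1.png

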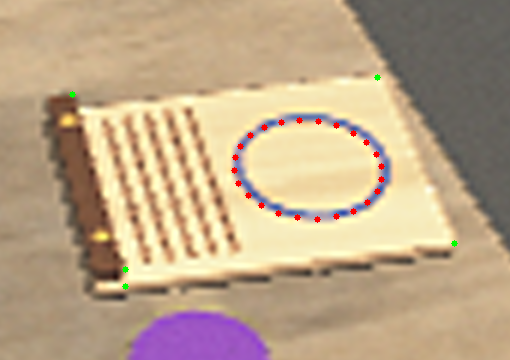

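View pics/s2.png

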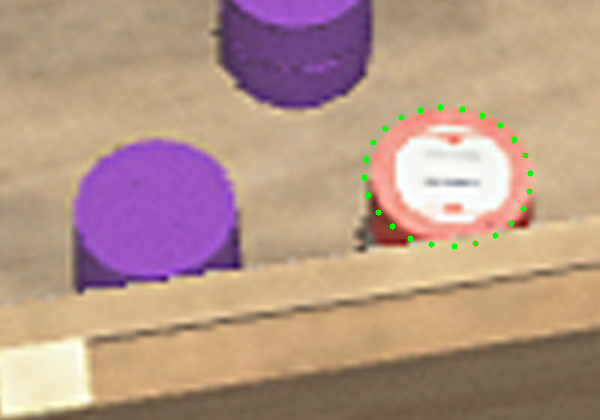

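View pics/s3.png

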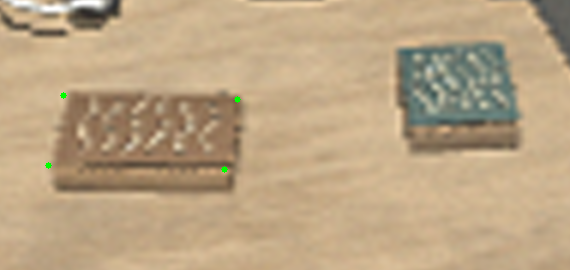

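```bash
cat > go.py <<'E'
import sys
from h import *
np.set_printoptions(precision=1,suppress=True)
s=manip.read_state();T=cv2.Rodrigues(np.array(s["tcp_rot"]))[0];p=np.array(s["tcp_pos"])
print("t %.2f pos"%s["time"],p,"xang %.1f"%np.degrees(np.arctan2(T[1,0],T[0,0])),"w %.1f F"%s["width"],s["contact_force"], "tilt",np.degrees(np.arccos(-T[2,2])))
for a in sys.argv[1:]:
    q=np.array([float(v) for v in a.split(",")]);d=T.T@(q-p);print(a,"delta mm",d,"rows",np.linalg.norm(d)/60);p=q
E
python3 go.py 560,200,200 460,-297,200 460,-297,20
```

```text
t 0.10 pos [250.  572.5 203.4] xang 66.4 w 85.6 F [ 0.4 -0.5  0.1] tilt 0.05992249324296505
560,200,200 delta mm [-217.3  433.2    3.6] rows 8.077632270182798
460,-297,200 delta mm [-495.5  107.3    0.5] rows 8.449342512224778
460,-297,20 delta mm [  0.2   0.  180. ] rows 3.0000000000000004
```

Request:
servo_tool:
  commands:
    - {"linear": [-0.024,0.048,0],"yaw": 0,"fingers": 1}
    - {"linear": [-0.024,0.048,0],"yaw": 0,"fingers": 1}
    - {"linear": [-0.024,0.048,0],"yaw": 0,"fingers": 1}
    - {"linear": [-0.024,0.048,0],"yaw": 0,"fingers": 1}
    - {"linear": [-0.024,0.048,0],"yaw": 0,"fingers": 1}
    - {"linear": [-0.024,0.048,0],"yaw": 0,"fingers": 1}
    - {"linear": [-0.024,0.048,0],"yaw": 0,"fingers": 1}
    - {"linear": [-0.024,0.048,0],"yaw": 0,"fingers": 1}
    - {"linear": [-0.024,0.048,0],"yaw": 0,"fingers": 1}
    - {"linear": [-0.05,0.011,0],"yaw": 0,"fingers": 1}
    - {"linear": [-0.05,0.011,0],"yaw": 0,"fingers": 1}
    - {"linear": [-0.05,0.011,0],"yaw": 0,"fingers": 1}
    - {"linear": [-0.05,0.011,0],"yaw": 0,"fingers": 1}
    - {"linear": [-0.05,0.011,0],"yaw": 0,"fingers": 1}
    - {"linear": [-0.05,0.011,0],"yaw": 0,"fingers": 1}
    - {"linear": [-0.05,0.011,0],"yaw": 0,"fingers": 1}
    - {"linear": [-0.05,0.011,0],"yaw": 0,"fingers": 1}
    - {"linear": [0,0,0],"yaw": 0,"fingers": 1}
  grip_force: 30

```text
time: 2.35
tcp_pos: [486.3, -225.3, 199.5]
tcp_rot: [-2.625, -1.722, 0.011]
contact_force: [-0.4, 1.0, 0.0]
width: 85.3
```

```bash
python3 go.py 460,-297,90 460,-297,18
```

```text
t 2.35 pos [ 486.3 -225.3  199.5] xang 66.5 w 85.3 F [-0.4  1.   0. ] tilt 0.4330326102106332
460,-297,90 delta mm [-75.7   5.  109.9] rows 2.225116198050956
460,-297,18 delta mm [ 0.4  0.4 72. ] rows 1.2
```

Request:
servo_tool:
  commands:
    - {"linear": [-0.038,0.0025,0.0],"yaw": 0,"fingers": 1}
    - {"linear": [-0.038,0.0025,0.0],"yaw": 0,"fingers": 1}
    - {"linear": [0,0,0.05],"yaw": 0,"fingers": 1}
    - {"linear": [0,0,0.05],"yaw": 0,"fingers": 1}
    - {"linear": [0,0,0],"yaw": 0,"fingers": 1}

```text
time: 2.98
tcp_pos: [459.9, -297.1, 97.8]
tcp_rot: [-2.624, -1.723, 0.011]
contact_force: [-0.1, -0.6, 0.5]
width: 85.4
```

```bash
python3 go.py 460,-297,12
python3 - <<'E'
from h import *
for n in("top","side"):
    p,d=optics.camera(n)
    crop(n,p,*((400,150,520,270) if n=="top" else (250,200,400,320)),5,n+"1")
E
```

```text
t 2.98 pos [ 459.9 -297.1   97.8] xang 66.6 w 85.4 F [-0.1 -0.6  0.5] tilt 0.4017963693937115
460,-297,12 delta mm [ 0.5  0.5 85.8] rows 1.4293167558191406
```

View pics/top1.png

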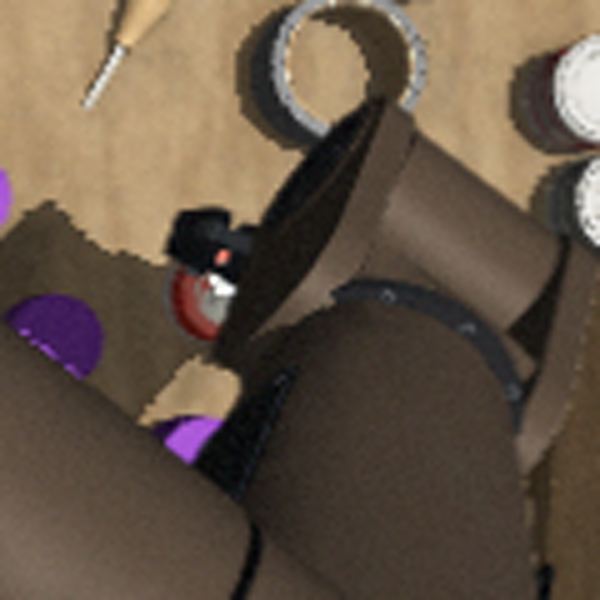

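View pics/side1.png

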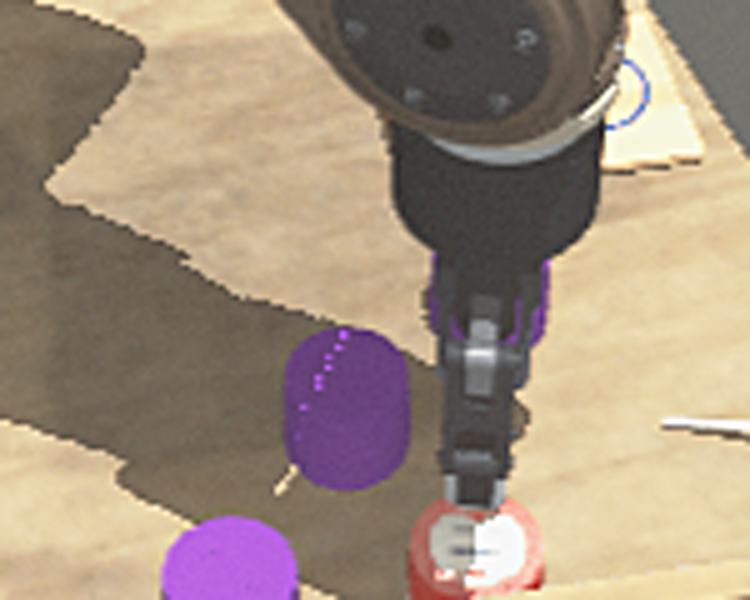

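The top view shows the red lid at crop (205,300), under the jaws. In the side view the finger stands over the lid's edge at crop (475,500). The jaws straddle the pot and nothing is in the way, so I'll descend and grip.

Request:
servo_tool:
  commands:
    - {"linear": [0,0,0.045],"yaw": 0,"fingers": 1}
    - {"linear": [0,0,0.04],"yaw": 0,"fingers": 1}
    - {"linear": [0,0,0],"yaw": 0,"fingers": 1}
    - {"linear": [0,0,0],"yaw": 0,"fingers": 0}
    - {"linear": [0,0,0],"yaw": 0,"fingers": 0}
    - {"linear": [0,0,0],"yaw": 0,"fingers": 0}
    - {"linear": [0,0,0],"yaw": 0,"fingers": 0}
    - {"linear": [0,0,0],"yaw": 0,"fingers": 0}
    - {"linear": [0,0,0],"yaw": 0,"fingers": 0}
  grip_force: 30

```text
time: 4.2
tcp_pos: [468.4, -302.2, 28.4]
tcp_rot: [2.604, 1.715, 0.002]
contact_force: [-0.5, -0.4, 0.2]
width: -0.1
```

```bash
python3 go.py
```

```text
t 4.20 pos [ 468.4 -302.2   28.4] xang 66.7 w -0.1 F [-0.5 -0.4  0.2] tilt 1.3495418386017801
```

The fingers shut on nothing and the TCP has drifted. I'll look before moving again.

Run:
```python
from h import *
print(manip.read_state())
for n in("top","side"):
    p,d=optics.camera(n)
    crop(n,p,*((360,120,560,270) if n=="top" else (220,180,420,330)),4,n+"2")
```

```text
{'time': 4.2, 'joint_positions': array([-0.68858838,  0.62873004,  1.8971446 , -0.01029804,  0.59290218,
       -1.84472549]), 'joint_velocities': array([-0.00012571, -0.00113618,  0.00090448,  0.00051339,  0.00197976,
        0.00157491]), 'effort': array([ 1.47139857e-02, -6.00540376e+01, -1.54590887e+01, -9.89937165e-03,
       -6.73886086e-02,  2.63488431e-05]), 'tcp_pos': array([ 468.41546847, -302.24903503,   28.35186312]), 'tcp_rot': array([2.60420288e+00, 1.71478740e+00, 1.94853074e-03]), 'contact_force': array([-0.49838508, -0.39662132,  0.23339266]), 'ft_torque': array([ 0.04812339, -0.02242837, -0.02975959]), 'width': -0.07843593829188872}
```

View pics/top2.png

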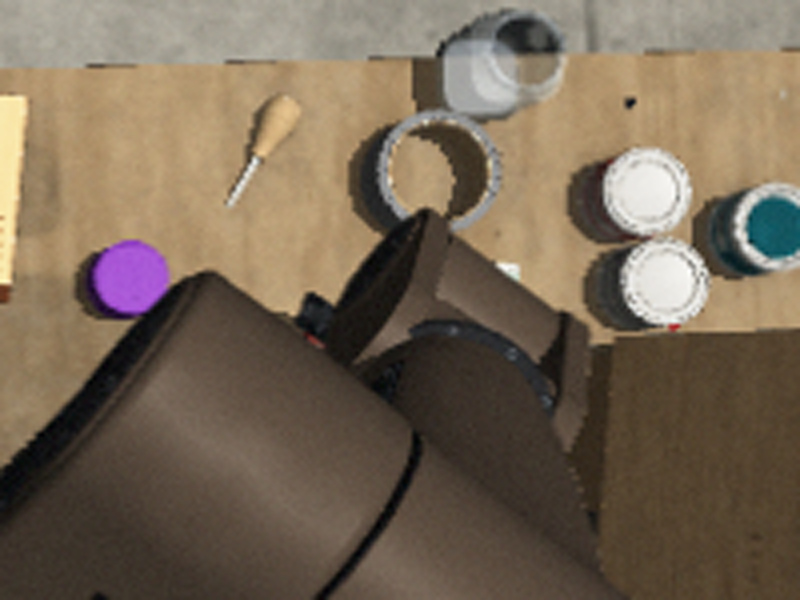

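View pics/side2.png

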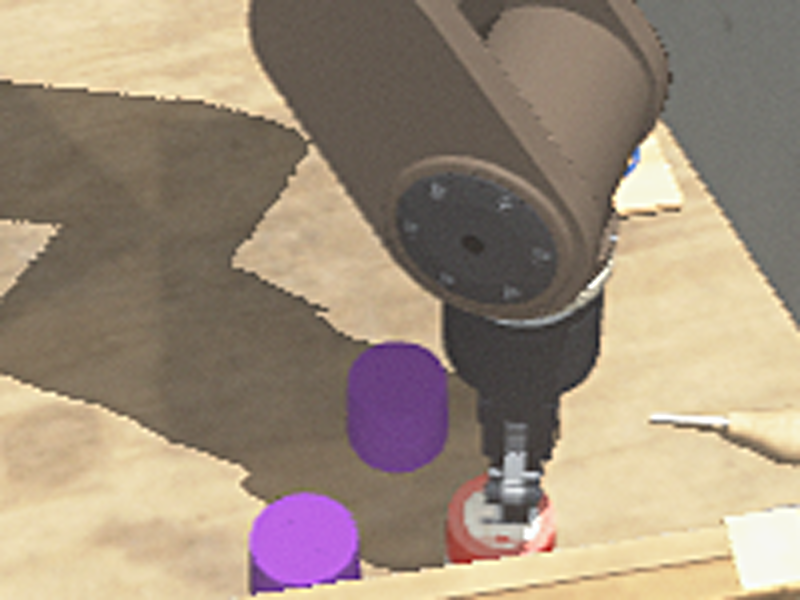

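Run:
```python
from h import *
T=cv2.Rodrigues(np.array(manip.read_state()["tcp_rot"]))[0]; p=np.array(manip.read_state()["tcp_pos"])
for k in (0,19,40,73): print(k,(proj("side",p-T[:,2]*k)[0]-[220,180])*4)
print((proj("side",[460,-297,50])[0]-[220,180])*4)
p,d=optics.camera("side")
for v in range(296,320,3): print(v,[int(d[v,u]) for u in range(330,362,3)])
for v in (302,306,310,314):
  for u in (334,340,345,349,354): print((u,v),atdepth("side",u,v,d[v,u]).round())
crop("side",p,310,270,390,330,10,"side3")
```

```text
0 [513.26471511 543.82635178]
19 [513.84154781 521.69681796]
40 [514.49765984 496.55634641]
73 [515.57023565 455.52783035]
[496.24249041 514.83818912]
296 [974, 972, 974, 972, 845, 837, 779, 839, 831, 968, 968]
299 [963, 965, 965, 903, 783, 793, 780, 789, 792, 963, 965]
302 [957, 960, 897, 897, 776, 779, 778, 775, 779, 958, 955]
305 [951, 892, 889, 890, 777, 778, 775, 775, 810, 892, 950]
308 [943, 885, 885, 884, 885, 858, 862, 859, 886, 886, 945]
311 [939, 879, 878, 881, 879, 879, 876, 879, 878, 881, 938]
314 [931, 873, 875, 873, 875, 872, 874, 872, 871, 875, 932]
317 [929, 878, 867, 868, 865, 870, 868, 867, 866, 883, 490]
(334, 302) [ 445. -276.   52.]
(340, 302) [ 457. -280.   52.]
(345, 302) [ 440. -350.  148.]
(349, 302) [ 447. -352.  148.]
(354, 302) [ 456. -354.  147.]
(334, 306) [ 442. -284.   50.]
(340, 306) [ 454. -289.   51.]
(345, 306) [ 457. -309.   76.]
(349, 306) [ 446. -356.  141.]
(354, 306) [ 483. -296.   49.]
(334, 310) [ 439. -293.   49.]
(340, 310) [ 450. -299.   52.]
(345, 310) [ 461. -300.   49.]
(349, 310) [ 465. -313.   64.]
(354, 310) [ 479. -306.   49.]
(334, 314) [ 435. -304.   51.]
(340, 314) [ 447. -308.   51.]
(345, 314) [ 457. -311.   51.]
(349, 314) [ 465. -313.   50.]
(354, 314) [ 475. -316.   52.]
```

View pics/side3.png

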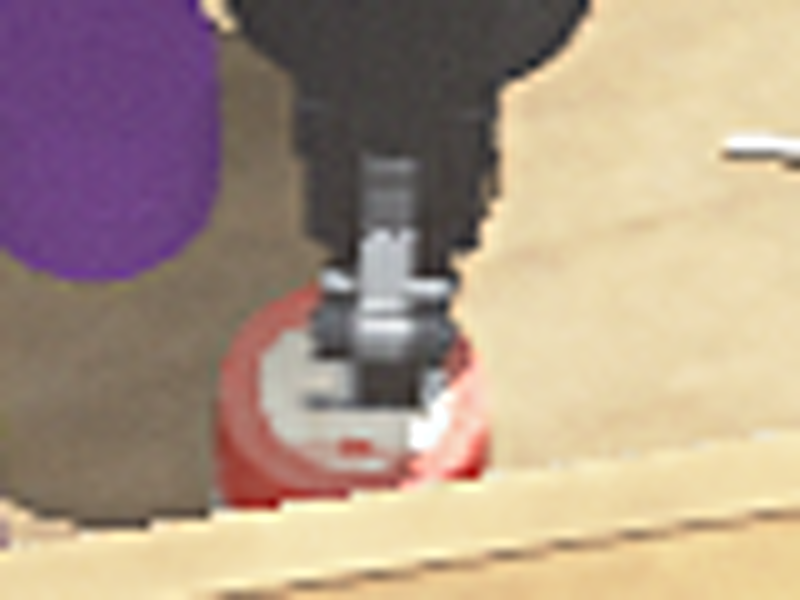

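Run:
```python
from h import *
# open pose earlier, near finger
ax=np.array([np.cos(np.radians(66.6)),np.sin(np.radians(66.6)),0])
p0=np.array([459.9,-297.1,97.8])
for off in (42,50,57):
  for dz in (0,13,20,35): print(off,dz,(proj("side",p0-ax*off+[0,0,dz])[0]-[250,200])*5,"top far finger",(proj("top",p0+ax*off+[0,0,dz])[0]-[400,150])*5)
```

```text
42 0 [466.48373659 558.86166412] top far finger [179.9162296  260.86327306]
42 13 [467.43061388 538.49288387] top far finger [185.69461048 259.41937169]
42 20 [467.94843939 527.35743051] top far finger [188.85291411 258.63015118]
42 35 [469.07737439 503.0897477 ] top far finger [195.73412    256.91056564]
50 0 [465.06357763 576.20704394] top far finger [167.25165564 255.8103183 ]
50 13 [466.00327277 555.85319927] top far finger [172.90653007 254.31716015]
50 20 [466.51722862 544.72465717] top far finger [175.99733336 253.50101681]
50 35 [467.63786963 520.46896505] top far finger [182.73148395 251.72277159]
57 0 [463.80322482 591.60404315] top far finger [156.17033755 251.38952091]
57 13 [464.73637034 571.26557585] top far finger [161.71712034 249.85326991]
57 20 [465.24679516 560.14432884] top far finger [164.74884754 249.01357282]
57 35 [466.3598626  535.90181139] top far finger [171.35429472 247.18400844]
```

Run:
```python
from h import *
for n in("top","side"):
    p,d=optics.camera(n); cv2.imwrite(f"pics/{n}4.png",p[:,:,::-1])
    if n=="top": crop(n,p,420,180,480,225,12,"top4c")
```

```text
(no output)
```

View pics/top4c.png

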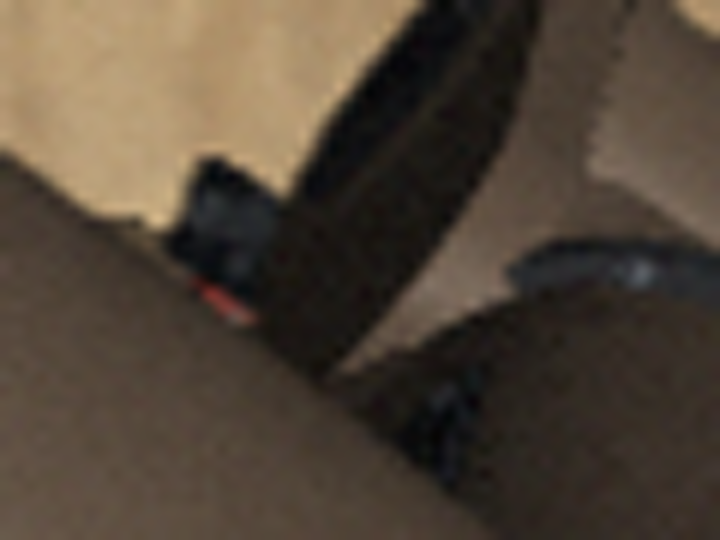

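The visible fingertips look about 20 mm higher than the reported TCP. They slid over the lid, and the pot is still standing at (460,-297). I'll lift clear and measure the real tip position with both cameras.

Request:
servo_tool:
  commands:
    - {"linear": [0,0,-0.05],"yaw": 0,"fingers": 0}
    - {"linear": [0,0,-0.05],"yaw": 0,"fingers": 0}
    - {"linear": [0.05,0.03,0],"yaw": 0,"fingers": 0}
    - {"linear": [0.05,0.03,0],"yaw": 0,"fingers": 0}
    - {"linear": [0.05,0.03,0],"yaw": 0,"fingers": 0}
    - {"linear": [0,0,0],"yaw": 0,"fingers": 0}

```text
time: 5.2
tcp_pos: [613.0, -196.0, 131.4]
tcp_rot: [2.607, 1.711, 0.003]
contact_force: [-0.5, 0.0, -0.0]
width: 0.1
```

Run:
```python
from h import *
s=manip.read_state();T=cv2.Rodrigues(np.array(s["tcp_rot"]))[0]; q=np.array(s["tcp_pos"]);print(q,s["width"])
for n in("top","side"):
    p,d=optics.camera(n); np.savez(f"pics/{n}5.npz",p=p,d=d)
    for k in (0,19):
        print(n,k,proj(n,q-T[:,2]*k)[0])
    c=proj(n,q)[0].astype(int)
    print(c)
    crop(n,p,c[0]-50,c[1]-40,c[0]+50,c[1]+35,8,n+"5")
    cv2.imwrite(f"pics/{n}5f.png",p[:,:,::-1])
```

```text
[ 612.96169096 -195.97520469  131.36035683] 0.1453993764003468
top 0 [415.33678193 154.80979978]
top 19 [416.64864322 153.78389162]
[415 154]
side 0 [394.56991367 233.61870173]
side 19 [395.28721362 227.34428872]
[394 233]
```

View pics/top5.png

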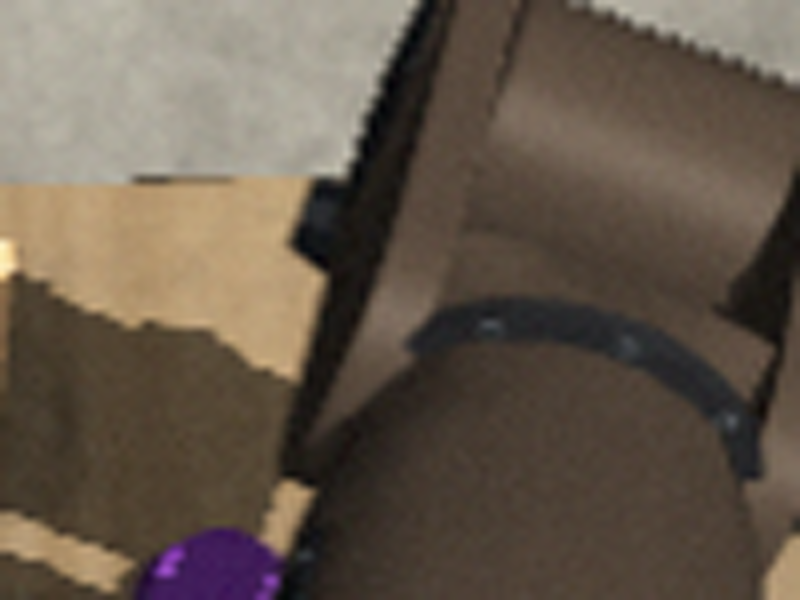

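View pics/side5.png

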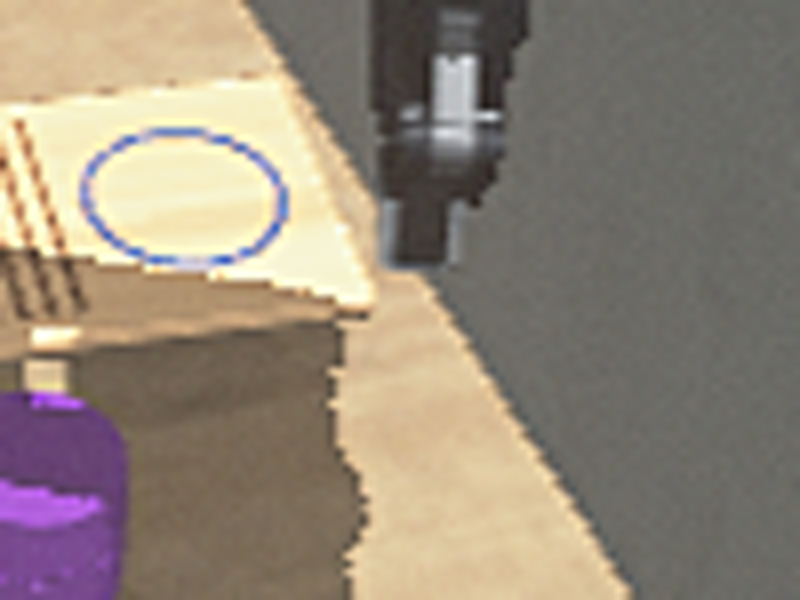

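View pics/top5f.png

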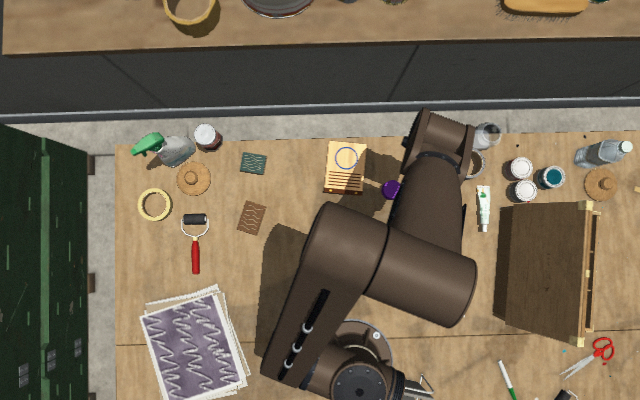

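Run:
```python
from h import *
f=np.load("pics/side5.npz");d=f["d"]
for v in range(204,230,2): print(v,[tuple(atdepth("side",u,v,d[v,u]).round().astype(int)) for u in (391,394,397,400)])
f=np.load("pics/top5.npz");d=f["d"]
for v in range(136,150,2): print(v,[tuple(atdepth("top",u,v,d[v,u]).round().astype(int)) for u in (402,404,406)])
```

```text
204 [(np.int64(591), np.int64(-203), np.int64(229)), (np.int64(596), np.int64(-205), np.int64(230)), (np.int64(598), np.int64(-214), np.int64(236)), (np.int64(590), np.int64(-239), np.int64(258))]
206 [(np.int64(591), np.int64(-204), np.int64(225)), (np.int64(585), np.int64(-226), np.int64(244)), (np.int64(590), np.int64(-229), np.int64(245)), (np.int64(590), np.int64(-240), np.int64(254))]
208 [(np.int64(603), np.int64(-182), np.int64(198)), (np.int64(578), np.int64(-239), np.int64(251)), (np.int64(582), np.int64(-244), np.int64(254)), (np.int64(587), np.int64(-247), np.int64(255))]
210 [(np.int64(983), np.int64(495), np.int64(-466)), (np.int64(576), np.int64(-244), np.int64(251)), (np.int64(581), np.int64(-246), np.int64(251)), (np.int64(586), np.int64(-249), np.int64(252))]
212 [(np.int64(595), np.int64(-199), np.int64(203)), (np.int64(575), np.int64(-246), np.int64(248)), (np.int64(581), np.int64(-248), np.int64(247)), (np.int64(585), np.int64(-252), np.int64(249))]
214 [(np.int64(587), np.int64(-214), np.int64(212)), (np.int64(580), np.int64(-240), np.int64(236)), (np.int64(585)
[... 1791 characters left out ...]
.int64(247)), (np.int64(633), np.int64(-141), np.int64(251)), (np.int64(632), np.int64(-145), np.int64(258))]
142 [(np.int64(628), np.int64(-136), np.int64(250)), (np.int64(629), np.int64(-142), np.int64(248)), (np.int64(627), np.int64(-146), np.int64(254))]
144 [(np.int64(623), np.int64(-136), np.int64(250)), (np.int64(623), np.int64(-141), np.int64(250)), (np.int64(623), np.int64(-147), np.int64(249))]
146 [(np.int64(664), np.int64(-184), np.int64(0)), (np.int64(619), np.int64(-142), np.int64(243)), (np.int64(590), np.int64(-116), np.int64(400))]
148 [(np.int64(657), np.int64(-183), np.int64(3)), (np.int64(657), np.int64(-190), np.int64(-1)), (np.int64(582), np.int64(-113), np.int64(416))]
```

With the jaws shut, the tip depth reads z≈161 against a reported 131, so the real tip is about 30 mm above the reported TCP. Sideways it agrees to about 2 mm. I'll apply that offset, go back over the pot and descend in steps, checking force.

```bash
python3 go.py 460,-297,100
```

```text
t 5.30 pos [ 610.6 -198.   131.3] xang 66.4 w 0.2 F [ 0.  -0.9  0.8] tilt 1.2714175440488351
460,-297,100 delta mm [-150.6  -99.    31.2] rows 3.0482988857653015
```

Request:
servo_tool:
  commands:
    - {"linear": [-0.05,-0.033,0],"yaw": 0,"fingers": 1}
    - {"linear": [-0.05,-0.033,0],"yaw": 0,"fingers": 1}
    - {"linear": [-0.05,-0.033,0],"yaw": 0,"fingers": 1}
    - {"linear": [0,0,0.03],"yaw": 0,"fingers": 1}
    - {"linear": [0,0,0],"yaw": 0,"fingers": 1}

```text
time: 5.92
tcp_pos: [449.9, -302.2, 101.0]
tcp_rot: [2.616, 1.7, -0.0]
contact_force: [-0.8, -0.4, -0.2]
width: 85.4
```

```bash
python3 go.py 460,-297,5
python3 - <<'E'
from h import *
p,d=optics.camera("side"); crop("side",p,310,250,390,320,9,"side6")
p,d=optics.camera("top"); crop("top",p,410,170,480,240,8,"top6")
E
```

```text
t 5.92 pos [ 449.9 -302.2  101. ] xang 66.0 w 85.4 F [-0.8 -0.4 -0.2] tilt 1.249711745244169
460,-297,5 delta mm [10.   5.4 96. ] rows 1.6106292824774782
```

View pics/side6.png

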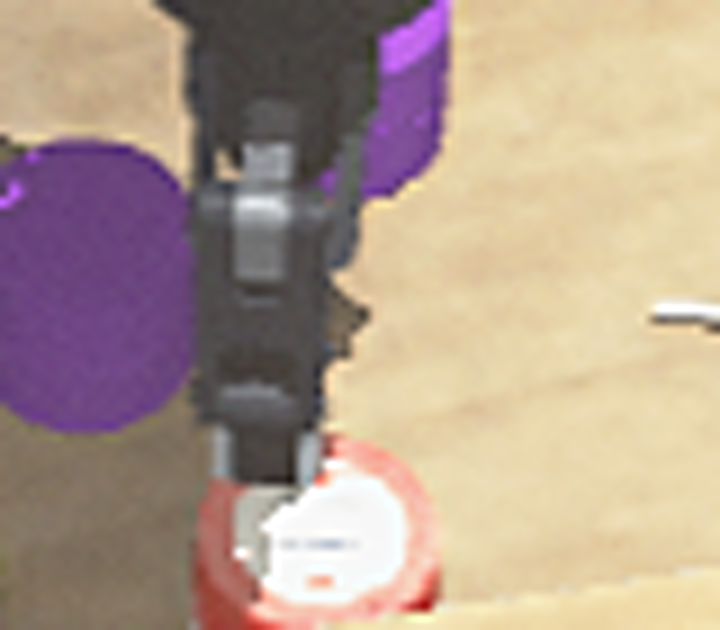

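View pics/top6.png

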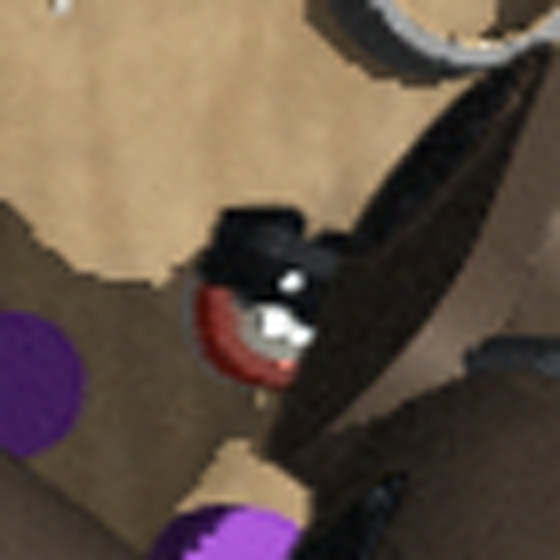

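Request:
servo_tool:
  commands:
    - {"linear": [0.01,0.006,0.03],"yaw": 0,"fingers": 1}
    - {"linear": [0,0,0.04],"yaw": 0,"fingers": 1}
    - {"linear": [0,0,0.01],"yaw": 0,"fingers": 1}
    - {"linear": [0,0,0],"yaw": 0,"fingers": 1}

```text
time: 6.52
tcp_pos: [465.9, -298.1, 25.7]
tcp_rot: [2.604, 1.7, 0.005]
contact_force: [1.0, 0.4, -0.2]
width: 85.4
```

```bash
python3 go.py 460,-297,-22
python3 - <<'E'
from h import *
p,d=optics.camera("side"); crop("side",p,310,250,390,320,9,"side7")
p,d=optics.camera("top"); crop("top",p,410,170,480,240,8,"top7")
E
```

```text
t 6.53 pos [ 465.9 -298.1   25.7] xang 66.3 w 85.4 F [ 1.   0.4 -0.2] tilt 1.8492521998351095
460,-297,-22 delta mm [-0.7 -7.2 47.5] rows 0.8014420828319256
```

View pics/side7.png

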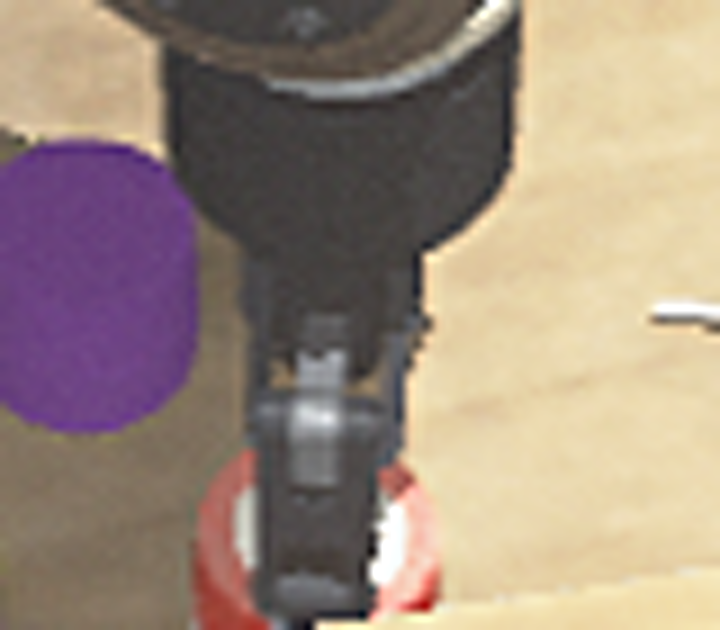

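View pics/top7.png

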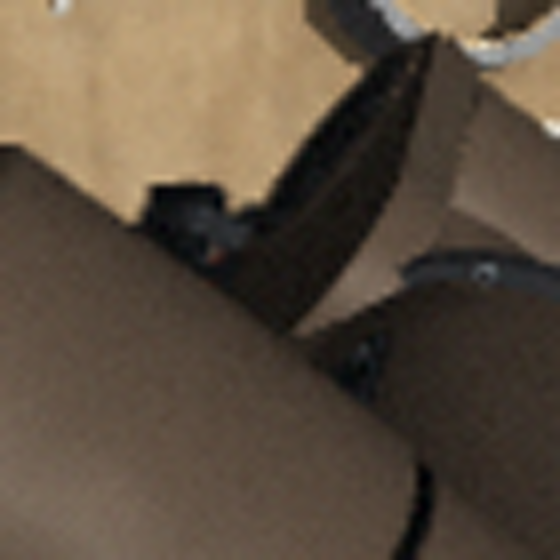

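Request:
servo_tool:
  commands:
    - {"linear": [-0.001,-0.007,0],"yaw": 0,"fingers": 1}
    - {"linear": [0,0,0.01],"yaw": 0,"fingers": 1}
    - {"linear": [0,0,0.01],"yaw": 0,"fingers": 1}
    - {"linear": [0,0,0],"yaw": 0,"fingers": 1}

```text
time: 7.12
tcp_pos: [459.8, -297.5, 7.1]
tcp_rot: [2.6, 1.697, 0.007]
contact_force: [-0.1, -0.3, -0.4]
width: 85.6
```

```bash
python3 go.py 460,-297,-20
```

```text
t 7.12 pos [ 459.8 -297.5    7.1] xang 66.2 w 85.6 F [-0.1 -0.3 -0.4] tilt 2.113984090269147
460,-297,-20 delta mm [ 1.  -0.9 27. ] rows 0.45114592465008374
```

Request:
servo_tool:
  commands:
    - {"linear": [0,0,0.01],"yaw": 0,"fingers": 1}
    - {"linear": [0,0,0.01],"yaw": 0,"fingers": 1}
    - {"linear": [0,0,0.005],"yaw": 0,"fingers": 1}
    - {"linear": [0,0,0],"yaw": 0,"fingers": 1}

```text
time: 7.62
tcp_pos: [460.3, -298.2, -20.3]
tcp_rot: [2.601, 1.697, 0.007]
contact_force: [-0.4, -0.5, -0.2]
width: 85.1
```

```bash
python3 go.py 460,-297,-20;python3 - <<'E'
from h import *
p,d=optics.camera("side"); crop("side",p,310,250,390,320,9,"side8")
E
```

```text
t 7.62 pos [ 460.3 -298.2  -20.3] xang 66.2 w 85.1 F [-0.4 -0.5 -0.2] tilt 2.059334633977104
460,-297,-20 delta mm [ 0.9 -0.8 -0.3] rows 0.020956509944351477
```

View pics/side8.png

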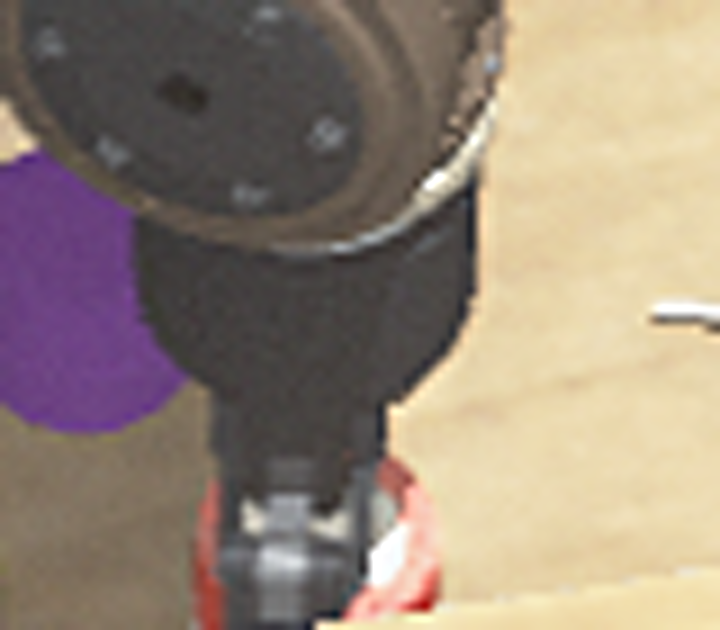

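No contact at a reported z of -20, so the offset is confirmed. I'll grip.

Request:
servo_tool:
  commands:
    - {"linear": [0,0,0],"yaw": 0,"fingers": 0}
    - {"linear": [0,0,0],"yaw": 0,"fingers": 0}
    - {"linear": [0,0,0],"yaw": 0,"fingers": 0}
    - {"linear": [0,0,0],"yaw": 0,"fingers": 0}
    - {"linear": [0,0,0],"yaw": 0,"fingers": 0}
  grip_force: 30

```text
time: 8.3
tcp_pos: [460.6, -298.3, -19.3]
tcp_rot: [2.6, 1.697, 0.007]
contact_force: [-0.2, -0.5, -1.7]
width: 57.4
```

```bash
python3 go.py 460,-297,100 629,-4,100
```

```text
t 8.30 pos [ 460.6 -298.3  -19.3] xang 66.2 w 57.4 F [-0.2 -0.5 -1.7] tilt 2.1326786260173747
460,-297,100 delta mm [  -1.     2.9 -119.3] rows 1.9881920134425783
629,-4,100 delta mm [336.2  36.8  -4.2] rows 5.637424549876969
```

Request:
servo_tool:
  commands:
    - {"linear": [0,0,-0.02],"yaw": 0,"fingers": 0}
    - {"linear": [0,0,-0.04],"yaw": 0,"fingers": 0}
    - {"linear": [0,0,-0.04],"yaw": 0,"fingers": 0}
    - {"linear": [0,0,-0.02],"yaw": 0,"fingers": 0}
    - {"linear": [0.03,0.003,0],"yaw": 0,"fingers": 0}
    - {"linear": [0.045,0.005,0],"yaw": 0,"fingers": 0}
    - {"linear": [0.045,0.005,0],"yaw": 0,"fingers": 0}
    - {"linear": [0.045,0.005,0],"yaw": 0,"fingers": 0}
    - {"linear": [0.045,0.005,0],"yaw": 0,"fingers": 0}
    - {"linear": [0.045,0.005,0],"yaw": 0,"fingers": 0}
    - {"linear": [0.04,0.004,0],"yaw": 0,"fingers": 0}
    - {"linear": [0.02,0.002,0],"yaw": 0,"fingers": 0}
    - {"linear": [0.01,0.001,0],"yaw": 0,"fingers": 0}
    - {"linear": [0,0,0],"yaw": 0,"fingers": 0}

```text
time: 10.05
tcp_pos: [624.7, -4.2, 99.6]
tcp_rot: [2.603, 1.693, 0.006]
contact_force: [-0.4, -0.4, -1.2]
width: 57.0
```

```bash
python3 go.py 629,-4,60
python3 - <<'E'
from h import *
p,d=optics.camera("side"); crop("side",p,300,130,420,260,6,"side9")
p,d=optics.camera("top"); crop("top",p,300,90,440,220,5,"top9")
E
```

```text
t 10.05 pos [624.7  -4.2  99.6] xang 66.1 w 57.0 F [-0.4 -0.4 -1.2] tilt 2.100133355073585
629,-4,60 delta mm [ 2.6  2.5 39.7] rows 0.6641994075852485
```

View pics/side9.png

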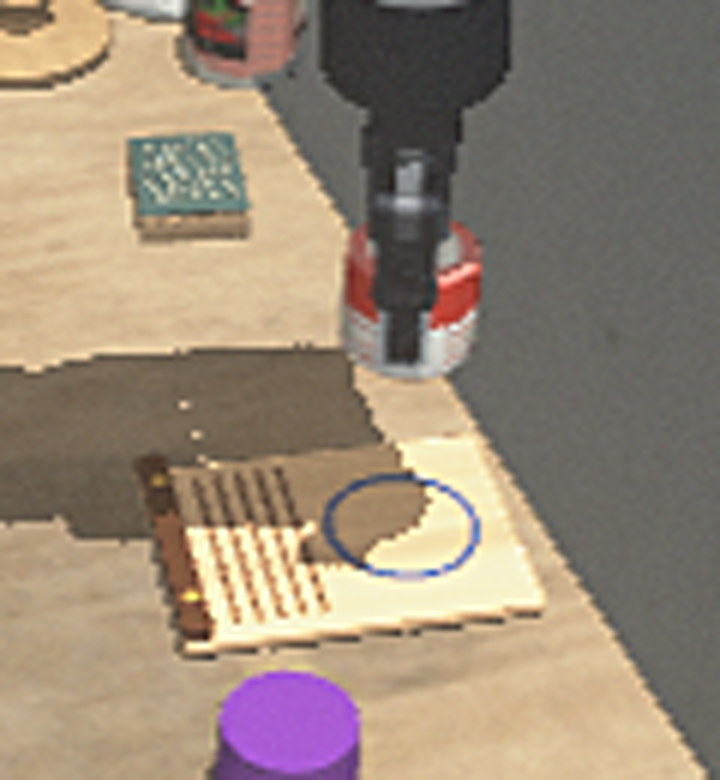

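View pics/top9.png

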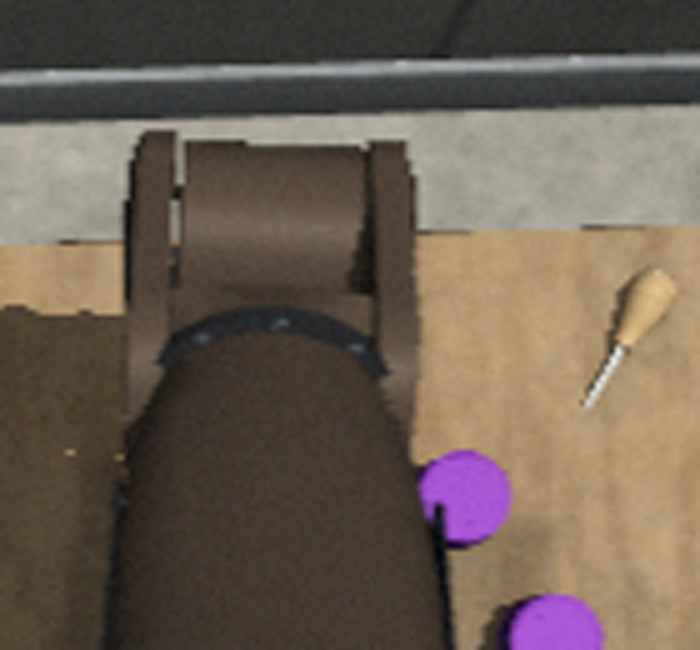

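Request:
servo_tool:
  commands:
    - {"linear": [0.0026,0.0026,0.0],"yaw": 0,"fingers": 0}
    - {"linear": [0,0,0.03],"yaw": 0,"fingers": 0}
    - {"linear": [0,0,0.03],"yaw": 0,"fingers": 0}
    - {"linear": [0,0,0.02],"yaw": 0,"fingers": 0}
    - {"linear": [0,0,0.0],"yaw": 0,"fingers": 0}

```text
time: 10.78
tcp_pos: [630.5, -9.8, 19.0]
tcp_rot: [2.606, 1.685, 0.008]
contact_force: [-0.4, -0.1, -0.2]
width: 57.7
```

```bash
python3 go.py 629,-4,-8
python3 - <<'E'
from h import *
p,d=optics.camera("side"); 
big=cv2.resize(p,None,fx=9,fy=9,interpolation=cv2.INTER_CUBIC)
cv2.imwrite("pics/side10.png",big[180*9:240*9,320*9:400*9,::-1])
E
```

```text
t 10.78 pos [630.5  -9.8  19. ] xang 65.7 w 57.7 F [-0.4 -0.1 -0.2] tilt 2.2027980890882417
629,-4,-8 delta mm [ 5.1 -4.6 26.8] rows 0.46127104143568837
```

View pics/side10.png

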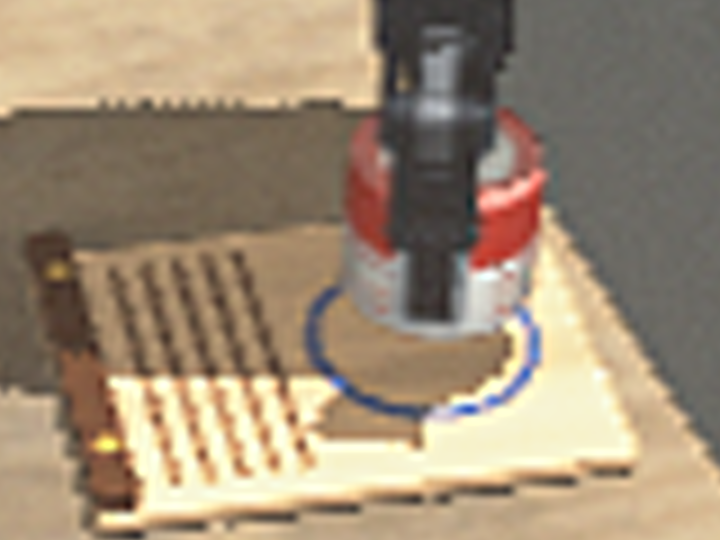

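Request:
servo_tool:
  commands:
    - {"linear": [0.004,-0.003,0.008],"yaw": 0,"fingers": 0}
    - {"linear": [0.001,-0.001,0.008],"yaw": 0,"fingers": 0}
    - {"linear": [0,0,0.0],"yaw": 0,"fingers": 0}

```text
time: 11.2
tcp_pos: [630.7, -4.0, 4.9]
tcp_rot: [2.604, 1.683, 0.014]
contact_force: [0.3, -0.2, -1.4]
width: 57.3
```

```bash
python3 go.py 629,-4,-8
python3 - <<'E'
from h import *
p,d=optics.camera("side"); 
big=cv2.resize(p,None,fx=9,fy=9,interpolation=cv2.INTER_CUBIC)
cv2.imwrite("pics/side11.png",big[180*9:240*9,320*9:400*9,::-1])
E
```

```text
t 11.20 pos [630.7  -4.    4.9] xang 65.7 w 57.3 F [ 0.3 -0.2 -1.4] tilt 2.3985817651260404
629,-4,-8 delta mm [-0.5 -2.  12.8] rows 0.21629250210396064
```

View pics/side11.png

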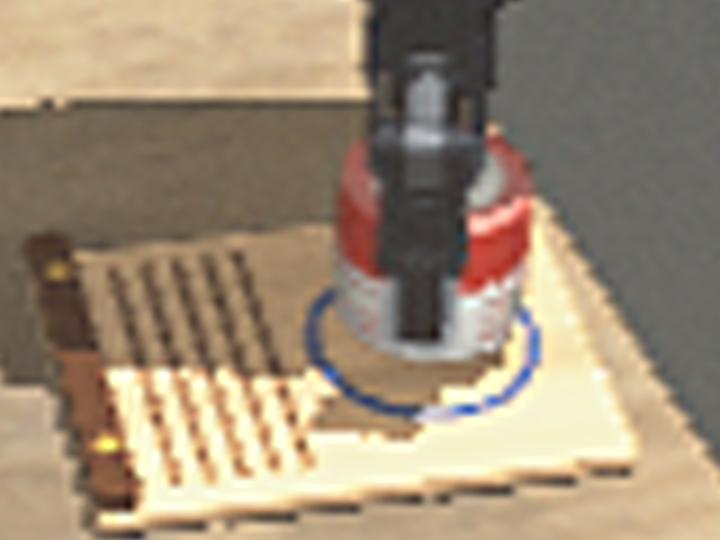

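Request:
servo_tool:
  commands:
    - {"linear": [-0.001,-0.003,0.006],"yaw": 0,"fingers": 0}
    - {"linear": [-0.0005,0,0.005],"yaw": 0,"fingers": 0}
    - {"linear": [0,0,0.0],"yaw": 0,"fingers": 0}

```text
time: 11.62
tcp_pos: [627.8, -4.5, -6.3]
tcp_rot: [2.604, 1.682, 0.015]
contact_force: [0.4, -0.2, -0.9]
width: 57.2
```

```bash
python3 go.py 629,-4,-8
python3 - <<'E'
from h import *
p,d=optics.camera("side"); 
big=cv2.resize(p,None,fx=9,fy=9,interpolation=cv2.INTER_CUBIC)
cv2.imwrite("pics/side12.png",big[180*9:240*9,320*9:400*9,::-1])
E
```

```text
t 11.62 pos [627.8  -4.5  -6.3] xang 65.7 w 57.2 F [ 0.4 -0.2 -0.9] tilt 2.442171512381622
629,-4,-8 delta mm [1.  0.8 1.7] rows 0.03624882163945555
```

View pics/side12.png

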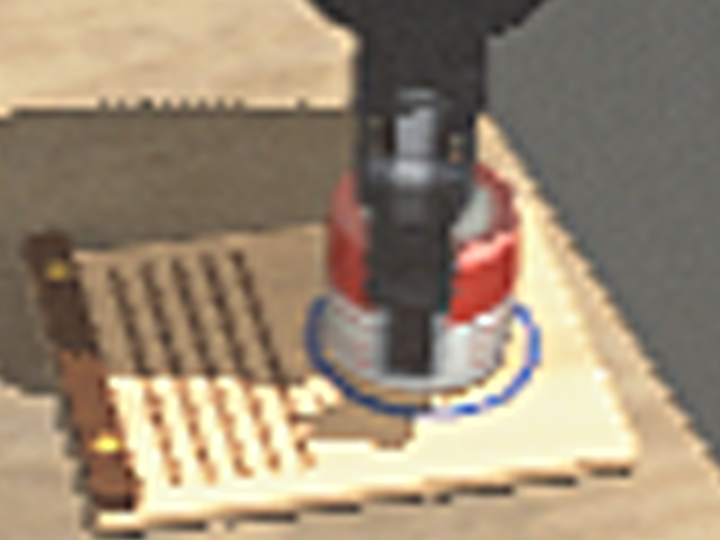

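Request:
servo_tool:
  commands:
    - {"linear": [-0.0005,0.001,0.003],"yaw": 0,"fingers": 0}
    - {"linear": [0,0,0.001],"yaw": 0,"fingers": 0}

```text
time: 11.92
tcp_pos: [629.2, -5.7, -9.6]
tcp_rot: [2.603, 1.682, 0.016]
contact_force: [-2.9, -1.2, 9.8]
width: 57.2
```

```bash
python3 go.py
```

```text
t 11.93 pos [629.2  -5.7  -9.6] xang 65.7 w 57.2 F [-2.9 -1.2  9.8] tilt 2.502931604408304
```

It is in contact at 9.8 N. I'll release, rise, and look.

Request:
servo_tool:
  commands:
    - {"linear": [0,0,0],"yaw": 0,"fingers": 0.8}
    - {"linear": [0,0,0],"yaw": 0,"fingers": 1}
    - {"linear": [0,0,0],"yaw": 0,"fingers": 1}
    - {"linear": [0,0,0],"yaw": 0,"fingers": 1}
    - {"linear": [0,0,-0.02],"yaw": 0,"fingers": 1}
    - {"linear": [0,0,-0.04],"yaw": 0,"fingers": 1}
    - {"linear": [0,0,-0.05],"yaw": 0,"fingers": 1}
    - {"linear": [0,0,-0.05],"yaw": 0,"fingers": 1}
    - {"linear": [0,0,0],"yaw": 0,"fingers": 1}

```text
time: 13.05
tcp_pos: [624.1, -0.6, 160.7]
tcp_rot: [2.601, 1.681, 0.02]
contact_force: [0.9, 0.1, -0.1]
width: 85.2
```

```bash
python3 go.py 450,300,150
python3 - <<'E'
from h import *
p,d=optics.camera("side"); 
big=cv2.resize(p,None,fx=9,fy=9,interpolation=cv2.INTER_CUBIC)
cv2.imwrite("pics/side13.png",big[180*9:240*9,320*9:400*9,::-1])
E
```

```text
t 13.05 pos [624.1  -0.6 160.7] xang 65.7 w 85.2 F [ 0.9  0.1 -0.1] tilt 2.642544347474398
450,300,150 delta mm [ 202.6 -282.3   -4.4] rows 5.791637719356936
```

View pics/side13.png

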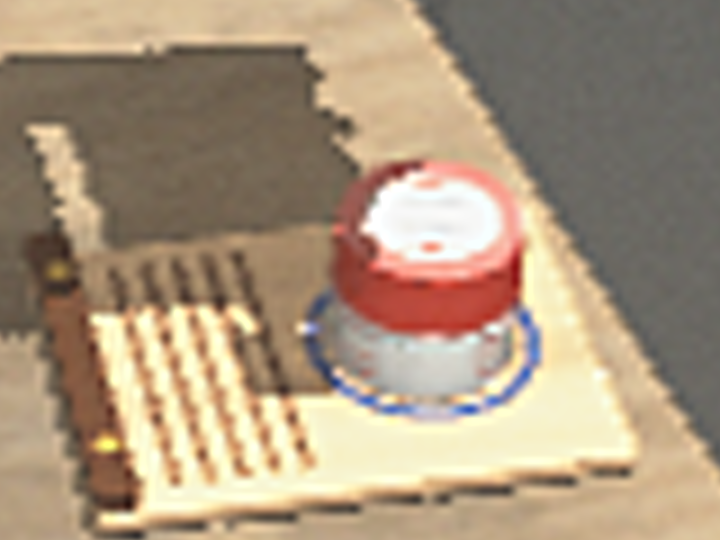

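The pot stands upright in the ring. Next is the brown block, starting with an early turn to its heading.

Request:
servo_tool:
  commands:
    - {"linear": [0,0,0],"yaw": -0.075,"fingers": 1}
    - {"linear": [0.034,-0.047,0],"yaw": 0,"fingers": 1}
    - {"linear": [0.034,-0.047,0],"yaw": 0,"fingers": 1}
    - {"linear": [0.034,-0.047,0],"yaw": 0,"fingers": 1}
    - {"linear": [0.034,-0.047,0],"yaw": 0,"fingers": 1}
    - {"linear": [0.034,-0.047,0],"yaw": 0,"fingers": 1}
    - {"linear": [0,0,0],"yaw": 0,"fingers": 1}

```text
time: 13.98
tcp_pos: [451.8, 244.3, 142.6]
tcp_rot: [2.54, 1.781, 0.003]
contact_force: [0.1, -0.8, -0.1]
width: 85.4
```

```bash
python3 go.py 438,300,60
python3 - <<'E'
from h import *
p,d=optics.camera("top"); crop("top",p,310,120,390,200,9,"top14")
crop("top",p,220,140,300,250,5,"top14b")
s,ds=optics.camera("side"); crop("side",s,250,100,350,200,7,"side14")
big=cv2.resize(s,None,fx=9,fy=9,interpolation=cv2.INTER_CUBIC)
cv2.imwrite("pics/side14p.png",big[180*9:240*9,320*9:400*9,::-1])
E
```

```text
t 13.97 pos [451.8 244.3 142.6] xang 70.0 w 85.4 F [ 0.1 -0.8 -0.1] tilt 2.2620496913610872
438,300,60 delta mm [ 49.4 -34.7  80.4] rows 1.6760997324278621
```

View pics/top14.png

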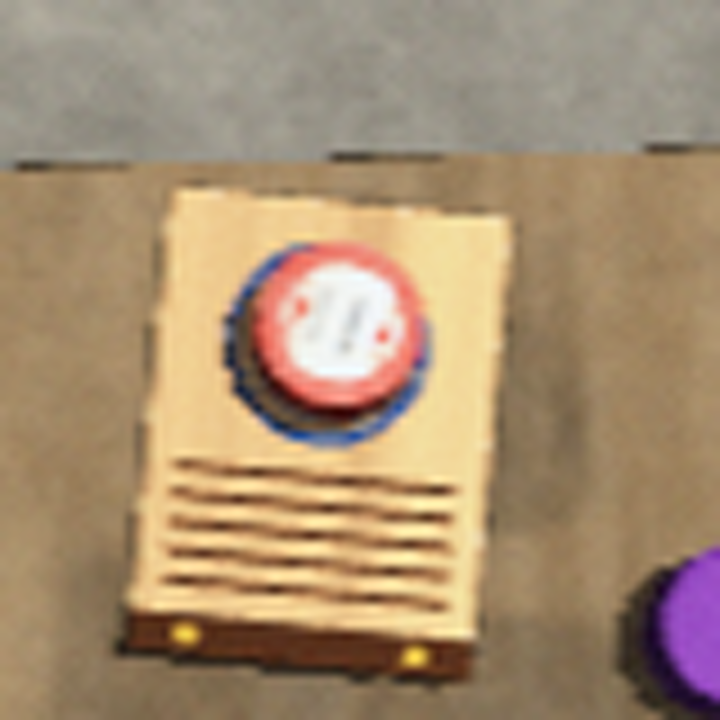

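View pics/top14b.png

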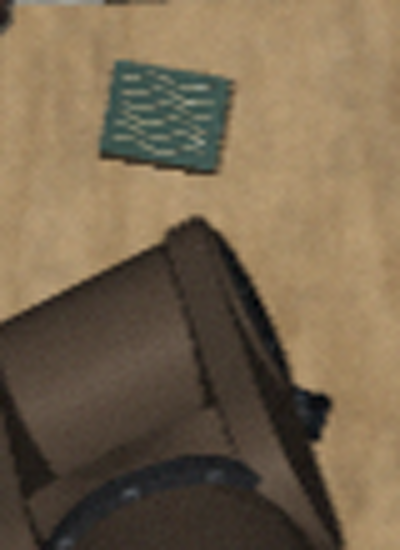

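View pics/side14.png

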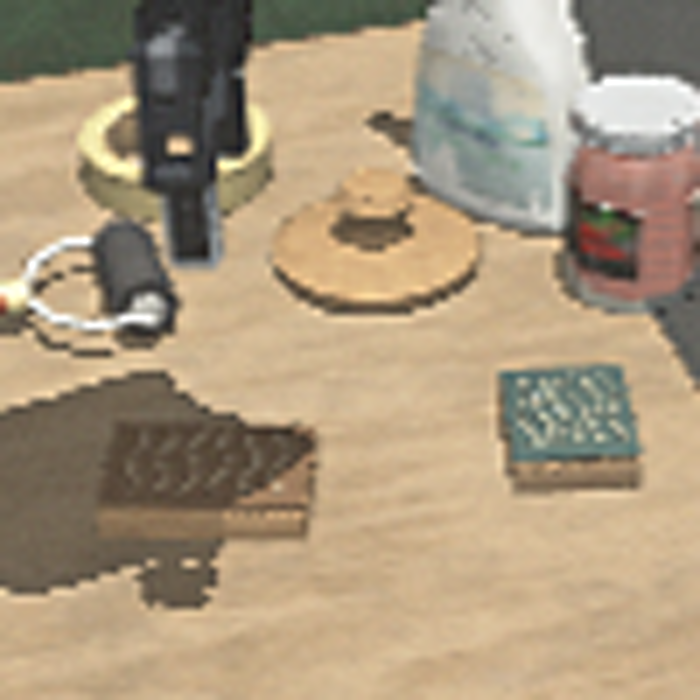

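Request:
servo_tool:
  commands:
    - {"linear": [0.025,-0.017,0],"yaw": 0,"fingers": 1}
    - {"linear": [0.024,-0.015,0],"yaw": 0,"fingers": 1}
    - {"linear": [0,0,0.03],"yaw": 0,"fingers": 1}
    - {"linear": [0,0,0.03],"yaw": 0,"fingers": 1}
    - {"linear": [0,0,0],"yaw": 0,"fingers": 1}

```text
time: 14.7
tcp_pos: [446.9, 293.5, 78.6]
tcp_rot: [2.55, 1.765, 0.003]
contact_force: [0.2, -0.1, -0.1]
width: 85.1
```

```bash
python3 go.py 438,300,-32
python3 - <<'E'
from h import *
print("pot",onz("top",347.33,155.8,60))
s,ds=optics.camera("side"); crop("side",s,250,120,330,190,9,"side15")
E
```

```text
t 14.70 pos [446.9 293.5  78.6] xang 69.4 w 85.1 F [ 0.2 -0.1 -0.1] tilt 2.3261465744210748
438,300,-32 delta mm [  5.3 -14.4 110.1] rows 1.8532111541543295
pot [627.13302299  -4.87028872  60.        ]
```

View pics/side15.png

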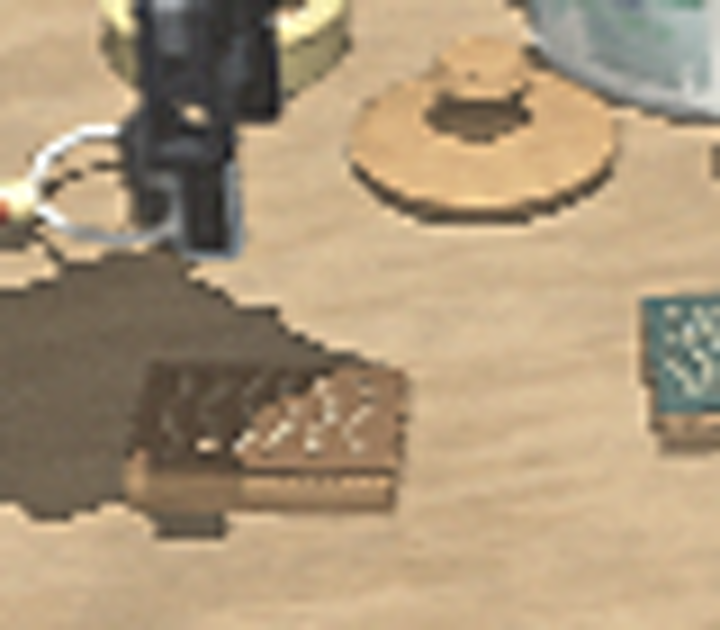

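Request:
servo_tool:
  commands:
    - {"linear": [0.005,-0.014,0.02],"yaw": 0,"fingers": 1}
    - {"linear": [0,0,0.03],"yaw": 0,"fingers": 1}
    - {"linear": [0,0,0.02],"yaw": 0,"fingers": 1}
    - {"linear": [0,0,0],"yaw": 0,"fingers": 1}

```text
time: 15.25
tcp_pos: [442.6, 300.7, 12.8]
tcp_rot: [2.553, 1.758, 0.018]
contact_force: [-0.4, 0.2, 0.6]
width: 85.7
```

```bash
python3 go.py 438,300,-32
python3 - <<'E'
from h import *
s,ds=optics.camera("side"); crop("side",s,250,120,330,190,9,"side16")
E
```

```text
t 15.25 pos [442.6 300.7  12.8] xang 69.1 w 85.7 F [-0.4  0.2  0.6] tilt 2.4881273098259507
438,300,-32 delta mm [-1.7 -5.9 44.6] rows 0.7501005964903943
```

View pics/side16.png

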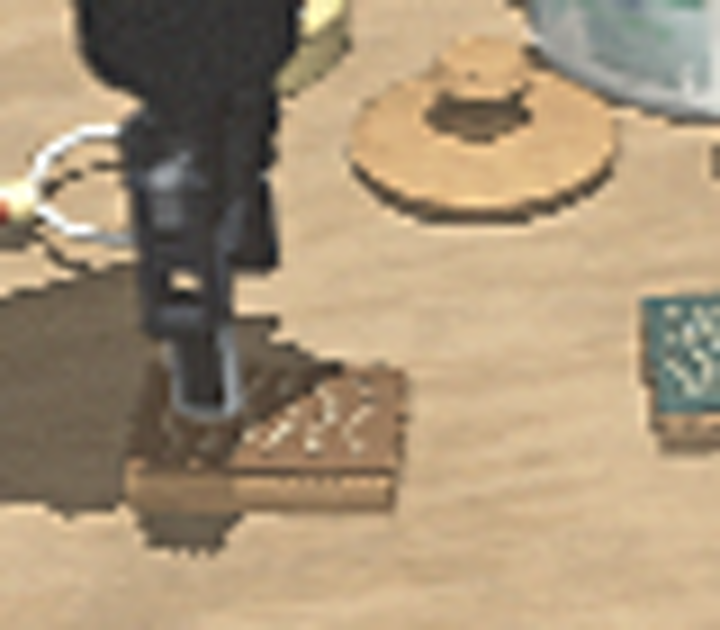

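Request:
servo_tool:
  commands:
    - {"linear": [-0.002,-0.006,0.01],"yaw": -0.01,"fingers": 1}
    - {"linear": [0,0,0.012],"yaw": 0,"fingers": 1}
    - {"linear": [0,0,0.01],"yaw": 0,"fingers": 1}
    - {"linear": [0,0,0],"yaw": 0,"fingers": 1}

```text
time: 15.8
tcp_pos: [438.7, 300.7, -18.4]
tcp_rot: [2.543, 1.771, 0.025]
contact_force: [-0.5, 0.5, 0.6]
width: 85.1
```

```bash
python3 go.py 438,300,-32
python3 - <<'E'
from h import *
s,ds=optics.camera("side"); crop("side",s,250,120,330,190,9,"side17")
E
```

```text
t 15.80 pos [438.7 300.7 -18.4] xang 69.7 w 85.1 F [-0.5  0.5  0.6] tilt 2.6073405023372414
438,300,-32 delta mm [-0.7 -1.1 13.6] rows 0.2269442086522855
```

View pics/side17.png

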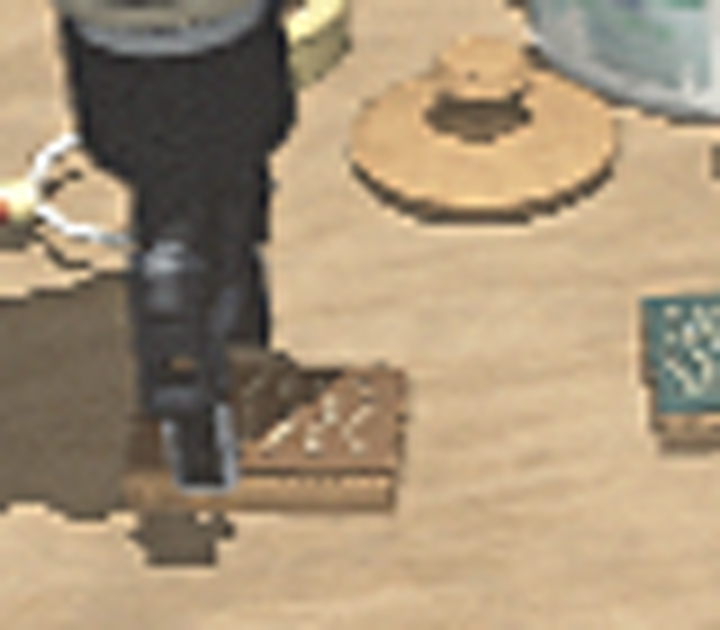

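Request:
servo_tool:
  commands:
    - {"linear": [0,0.005,0.007],"yaw": 0,"fingers": 1}
    - {"linear": [0,0,0.006],"yaw": 0,"fingers": 1}
    - {"linear": [0,0,0],"yaw": 0,"fingers": 1}
    - {"linear": [0,0,0],"yaw": 0,"fingers": 0}
    - {"linear": [0,0,0],"yaw": 0,"fingers": 0}
    - {"linear": [0,0,0],"yaw": 0,"fingers": 0}
    - {"linear": [0,0,0],"yaw": 0,"fingers": 0}
    - {"linear": [0,0,0],"yaw": 0,"fingers": 0}
  grip_force: 25

```text
time: 16.85
tcp_pos: [444.7, 298.7, -31.2]
tcp_rot: [2.543, 1.771, 0.027]
contact_force: [-0.0, -0.3, -1.4]
width: 64.5
```

```bash
python3 go.py 438,300,-32
python3 - <<'E'
from h import *
s,ds=optics.camera("side"); crop("side",s,250,120,330,190,9,"side18")
E
```

```text
t 16.85 pos [444.7 298.7 -31.2] xang 69.7 w 64.5 F [-0.  -0.3 -1.4] tilt 2.637601315557272
438,300,-32 delta mm [-1.1 -6.7  0.5] rows 0.11372534622415743
```

View pics/side18.png

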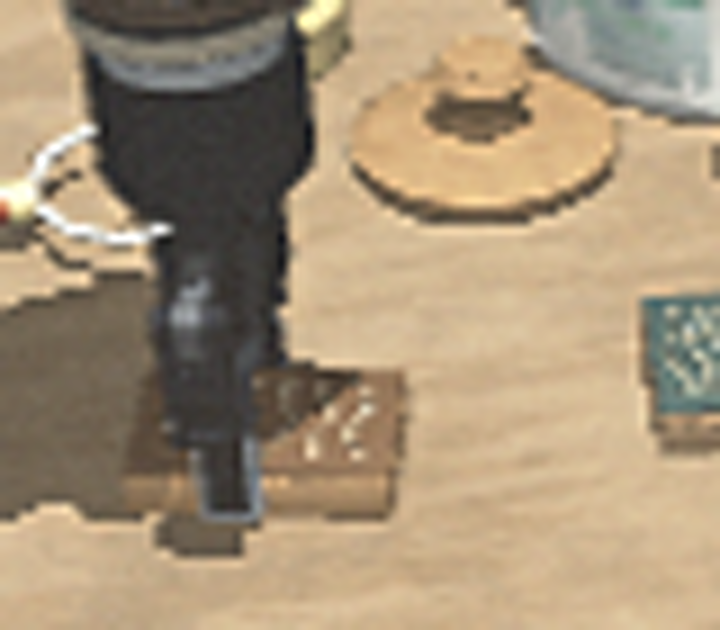

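Request:
servo_tool:
  commands:
    - {"linear": [0,0,-0.02],"yaw": 0,"fingers": 0}
    - {"linear": [0,0,-0.04],"yaw": 0,"fingers": 0}
    - {"linear": [0,0,-0.04],"yaw": 0,"fingers": 0}
    - {"linear": [0,0,-0.04],"yaw": 0,"fingers": 0}
    - {"linear": [0,0,0],"yaw": -0.08,"fingers": 0}
    - {"linear": [0,0,0],"yaw": -0.08,"fingers": 0}
    - {"linear": [0,0,0],"yaw": -0.074,"fingers": 0}
    - {"linear": [0,0,0],"yaw": 0,"fingers": 0}

```text
time: 17.9
tcp_pos: [438.5, 302.1, 113.2]
tcp_rot: [2.311, 2.062, 0.018]
contact_force: [0.3, -0.3, -0.7]
width: 64.6
```

```bash
python3 go.py 562,4,110
python3 - <<'E'
from h import *
s,ds=optics.camera("side"); crop("side",s,230,70,340,170,7,"side19")
E
```

```text
t 17.90 pos [438.5 302.1 113.2] xang 83.5 w 64.6 F [ 0.3 -0.3 -0.7] tilt 2.601969668698925
562,4,110 delta mm [-281.9  156.2   15.4] rows 5.377944535716401
```

View pics/side19.png

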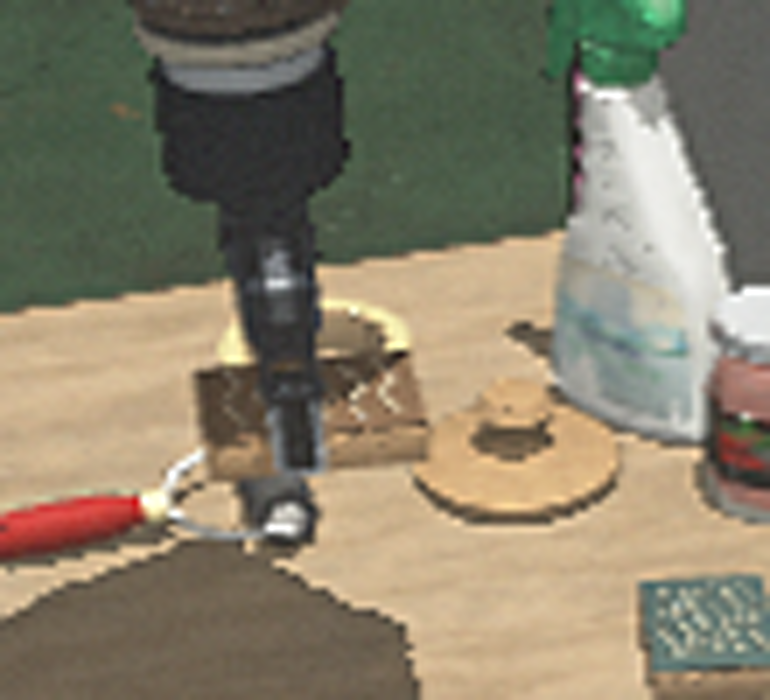

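Request:
servo_tool:
  commands:
    - {"linear": [-0.03,0.017,0.001],"yaw": 0,"fingers": 0}
    - {"linear": [-0.045,0.025,0.002],"yaw": 0,"fingers": 0}
    - {"linear": [-0.045,0.025,0.002],"yaw": 0,"fingers": 0}
    - {"linear": [-0.045,0.025,0.002],"yaw": 0,"fingers": 0}
    - {"linear": [-0.045,0.025,0.002],"yaw": 0,"fingers": 0}
    - {"linear": [-0.04,0.022,0.002],"yaw": 0,"fingers": 0}
    - {"linear": [-0.02,0.011,0],"yaw": 0,"fingers": 0}
    - {"linear": [-0.01,0.005,0],"yaw": 0,"fingers": 0}
    - {"linear": [0,0,0],"yaw": 0,"fingers": 0}

```text
time: 19.08
tcp_pos: [562.5, -3.2, 113.1]
tcp_rot: [2.327, 2.046, 0.018]
contact_force: [-0.7, -0.1, -1.5]
width: 64.2
```

```bash
python3 go.py 562,4,50
python3 - <<'E'
from h import *
s,ds=optics.camera("side"); crop("side",s,300,140,410,240,7,"side20")
E
```

```text
t 19.07 pos [562.5  -3.2 113.1] xang 82.6 w 64.2 F [-0.7 -0.1 -1.5] tilt 2.55424456651405
562,4,50 delta mm [ 8.4 -3.9 62.9] rows 1.0593679892937462
```

View pics/side20.png

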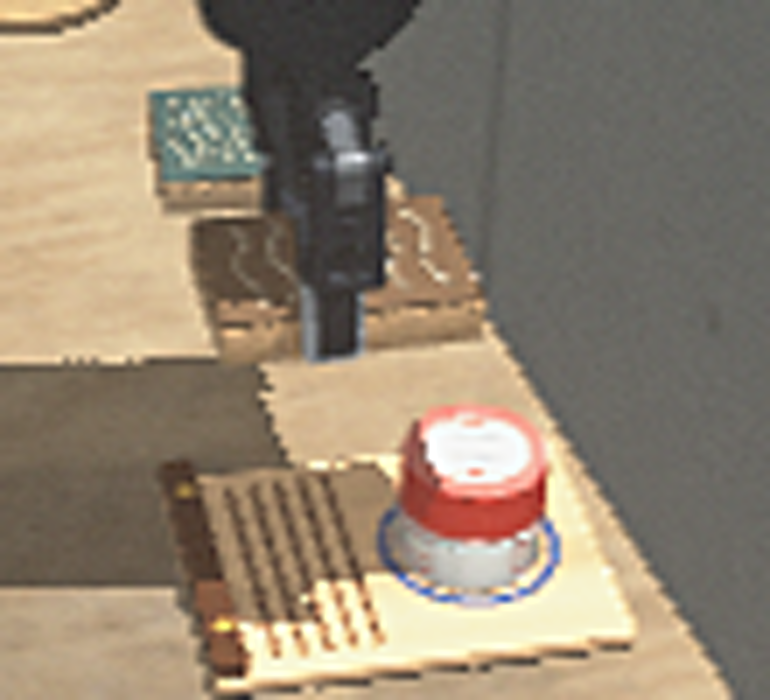

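Request:
servo_tool:
  commands:
    - {"linear": [0.006,-0.003,0.02],"yaw": 0,"fingers": 0}
    - {"linear": [0,0,0.03],"yaw": 0,"fingers": 0}
    - {"linear": [0,0,0.018],"yaw": 0,"fingers": 0}
    - {"linear": [0,0,0],"yaw": 0,"fingers": 0}

```text
time: 19.62
tcp_pos: [561.5, 6.7, 43.9]
tcp_rot: [2.322, 2.051, 0.019]
contact_force: [0.0, 0.3, -1.2]
width: 64.4
```

```bash
python3 go.py 563,1,30
python3 - <<'E'
from h import *
s,ds=optics.camera("side"); crop("side",s,310,160,410,240,8,"side21")
t,ds=optics.camera("top"); crop("top",t,300,110,400,210,7,"top21")
E
```

```text
t 19.62 pos [561.5   6.7  43.9] xang 82.9 w 64.4 F [ 0.   0.3 -1.2] tilt 2.561276213057408
563,1,30 delta mm [-5.2  1.6 14.1] rows 0.2521301986794594
```

View pics/side21.png

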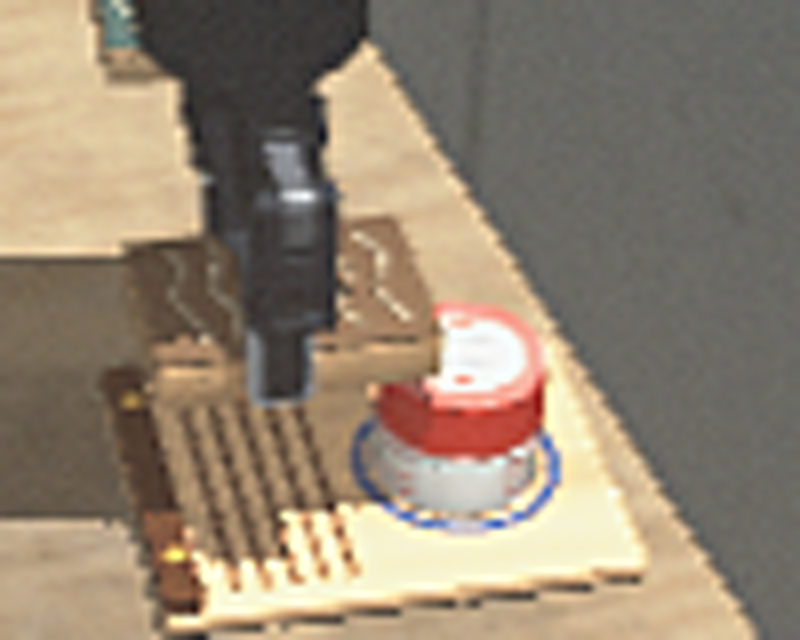

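View pics/top21.png

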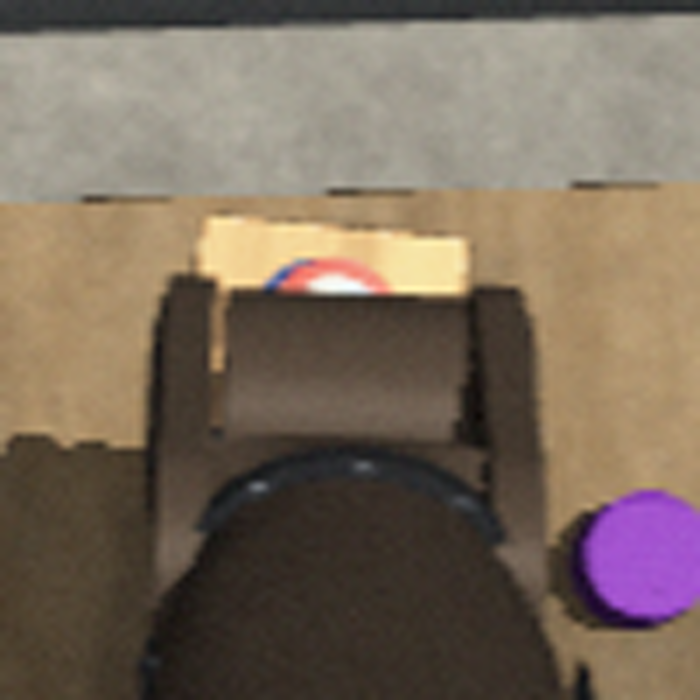

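Run:
```python
from h import *
np.set_printoptions(precision=1,suppress=True)
e=np.array([.9928,-.1201]);n=np.array([.1201,.9928]);S=np.array([530.9,8.05])
f=lambda X:(X,(X[:2]-S)@e,(X[:2]-S)@n)
for q in [(438,335),(152,350),(388,216),(125,243)]:
    print(f(onz("side",(q[0]+.5)/8-.5+310,(q[1]+.5)/8-.5+160,96)))
print("pot lid side",f(onz("side",(459+.5)/8-.5+310,(355+.5)/8-.5+160,60)))
```

```text
(array([608. , -31.9,  96. ]), np.float64(81.30507363840985), np.float64(-30.454955163160108))
(array([517.6, -11.6,  96. ]), np.float64(-10.876068192561526), np.float64(-21.1151060153425))
(array([615.1,  31.6,  96. ]), np.float64(80.80449839900697), np.float64(33.48218527976699))
(array([526. ,  44.1,  96. ]), np.float64(-9.1514140399779), np.float64(35.2122255600222))
pot lid side (array([628.8,  -4.2,  60. ]), np.float64(98.71362793992697), np.float64(-0.3913196649460567))
```

Request:
servo_tool:
  commands:
    - {"linear": [-0.005,0.0026,0.005],"yaw": 0,"fingers": 0}
    - {"linear": [0,0,0.005],"yaw": 0,"fingers": 0}
    - {"linear": [0,0,0],"yaw": 0,"fingers": 0}
    - {"linear": [0,0,0.005],"yaw": 0,"fingers": 0}
    - {"linear": [0,0,0.005],"yaw": 0,"fingers": 0}
  grip_force: 20

```text
time: 20.35
tcp_pos: [566.0, 0.4, 26.8]
tcp_rot: [2.319, 2.048, 0.025]
contact_force: [-6.6, 2.5, 8.2]
width: 64.7
```

```bash
python3 go.py 564,2,10
python3 - <<'E'
from h import *
s,ds=optics.camera("side"); crop("side",s,310,160,410,240,8,"side22")
E
```

```text
t 20.35 pos [566.    0.4  26.8] xang 82.9 w 64.7 F [-6.6  2.5  8.2] tilt 2.8576578954328835
564,2,10 delta mm [ 1.7 -3.  16.6] rows 0.28248142030906365
```

View pics/side22.png

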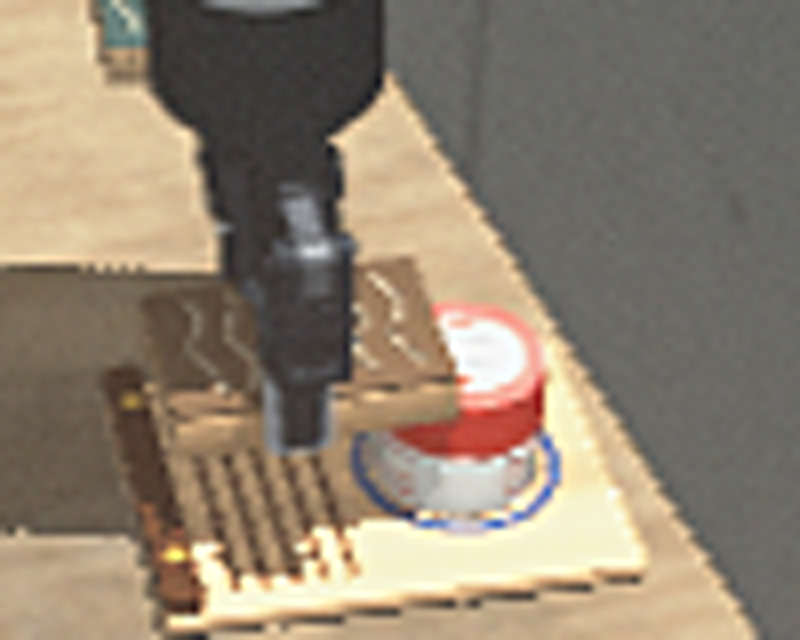

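Request:
servo_tool:
  commands:
    - {"linear": [0.001,0,0.005],"yaw": 0,"fingers": 0}
    - {"linear": [0,-0.001,0.005],"yaw": 0,"fingers": 0}

```text
time: 20.65
tcp_pos: [565.1, 1.1, 16.7]
tcp_rot: [2.32, 2.048, 0.024]
contact_force: [-3.8, -0.1, 6.9]
width: 64.3
```

```bash
python3 go.py 564,2,10
python3 - <<'E'
from h import *
s,ds=optics.camera("side"); crop("side",s,310,160,410,240,8,"side23")
E
```

```text
t 20.65 pos [565.1   1.1  16.7] xang 82.9 w 64.3 F [-3.8 -0.1  6.9] tilt 2.850942391539536
564,2,10 delta mm [ 0.9 -1.5  6.7] rows 0.11470538596239908
```

View pics/side23.png

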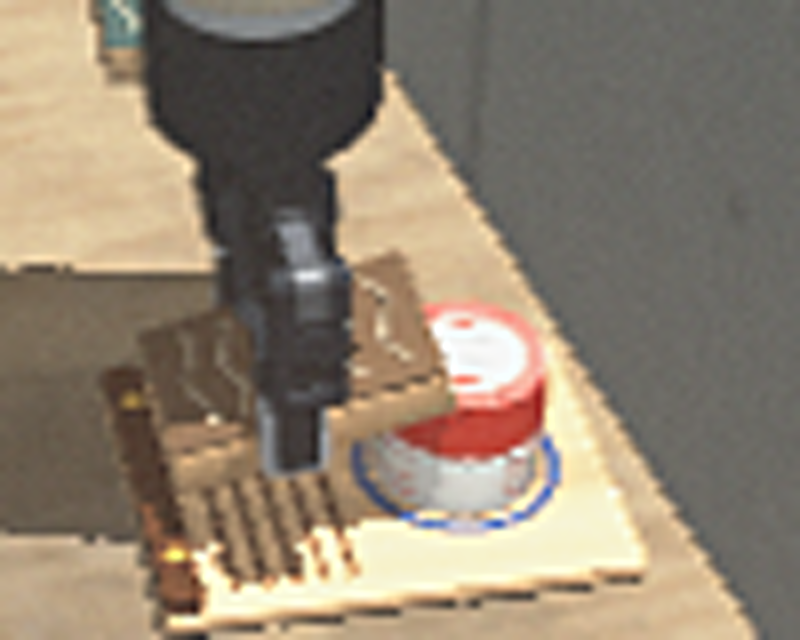

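The block is pivoting in the jaws as planned and the pot is holding still. I'll keep lowering.

Request:
servo_tool:
  commands:
    - {"linear": [0.0005,-0.0005,0.005],"yaw": 0,"fingers": 0}
    - {"linear": [0,-0.0005,0.004],"yaw": 0,"fingers": 0}

```text
time: 20.95
tcp_pos: [564.9, 1.1, 8.0]
tcp_rot: [2.319, 2.046, 0.026]
contact_force: [-2.0, -1.5, 8.7]
width: 64.5
```

```bash
python3 go.py 564,2,2
python3 - <<'E'
from h import *
s,ds=optics.camera("side"); crop("side",s,310,160,410,240,8,"side24")
E
```

```text
t 20.95 pos [564.9   1.1   8. ] xang 82.8 w 64.5 F [-2.  -1.5  8.7] tilt 2.9595436117541993
564,2,2 delta mm [ 0.9 -1.3  5.9] rows 0.10172445612125722
```

View pics/side24.png

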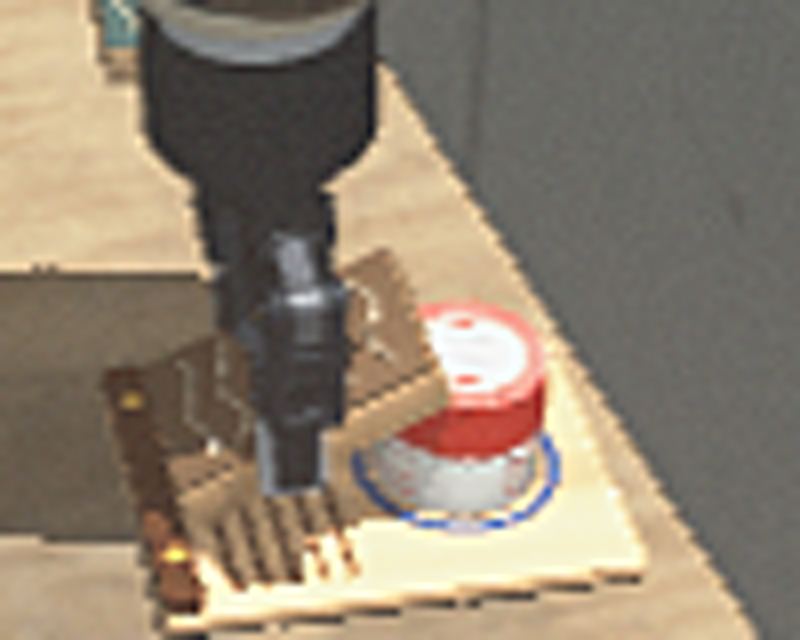

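Request:
servo_tool:
  commands:
    - {"linear": [0,-0.0005,0.003],"yaw": 0,"fingers": 0}
    - {"linear": [0,0,0.003],"yaw": 0,"fingers": 0}

```text
time: 21.25
tcp_pos: [565.6, 0.8, 2.5]
tcp_rot: [2.317, 2.045, 0.029]
contact_force: [-3.8, -0.1, 9.6]
width: 64.6
```

```bash
python3 go.py 564,2,2
python3 - <<'E'
from h import *
s,ds=optics.camera("side"); crop("side",s,310,160,410,240,8,"side25")
E
```

```text
t 21.25 pos [565.6   0.8   2.5] xang 82.8 w 64.6 F [-3.8 -0.1  9.6] tilt 3.115785957729018
564,2,2 delta mm [ 1.  -1.8  0.4] rows 0.034786534237570756
```

View pics/side25.png

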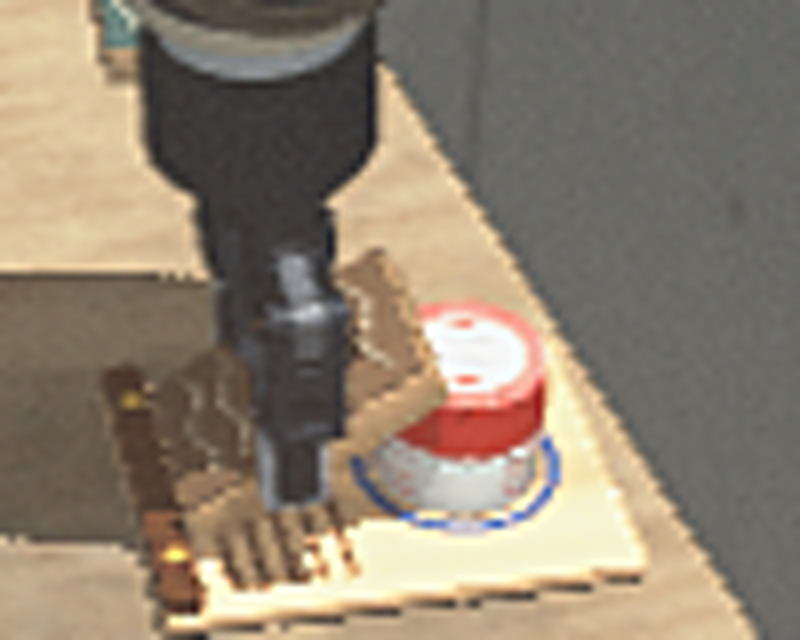

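Request:
servo_tool:
  commands:
    - {"linear": [0,-0.0015,0.002],"yaw": 0,"fingers": 0}
    - {"linear": [0,-0.001,0.002],"yaw": 0,"fingers": 0}

```text
time: 21.55
tcp_pos: [564.9, 0.9, -0.7]
tcp_rot: [2.315, 2.042, 0.034]
contact_force: [-1.0, 0.8, 8.5]
width: 64.2
```

```bash
python3 go.py 564,2,2
python3 - <<'E'
from h import *
s,ds=optics.camera("side"); crop("side",s,310,160,410,240,8,"side26")
E
```

```text
t 21.55 pos [564.9   0.9  -0.7] xang 82.8 w 64.2 F [-1.   0.8  8.5] tilt 3.3566470226145335
564,2,2 delta mm [ 1.  -0.9 -2.7] rows 0.0507636754510119
```

View pics/side26.png

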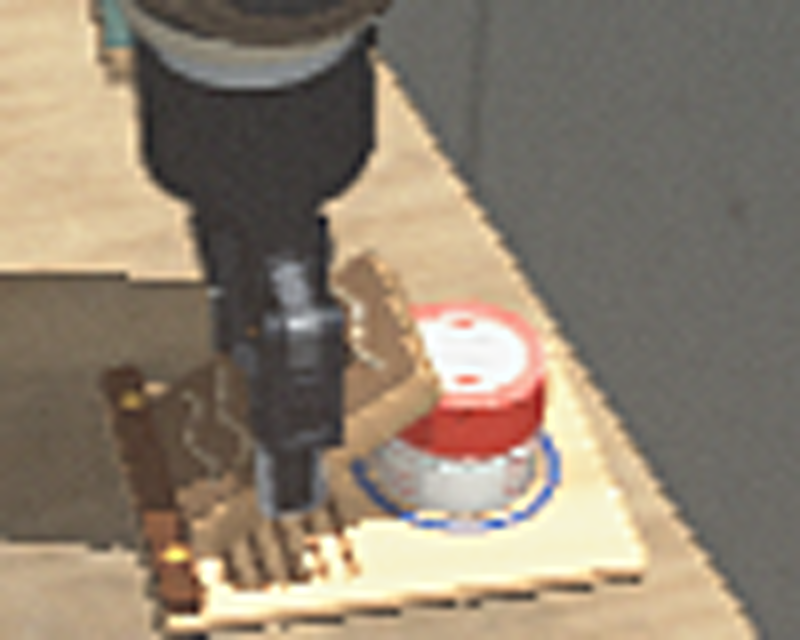

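Request:
servo_tool:
  commands:
    - {"linear": [0,0,0.003],"yaw": 0,"fingers": 0}
    - {"linear": [0,0,0.002],"yaw": 0,"fingers": 0}

```text
time: 21.85
tcp_pos: [565.8, 0.7, -3.2]
tcp_rot: [2.313, 2.041, 0.037]
contact_force: [-14.4, 0.8, 41.9]
width: 64.8
```

```bash
python3 go.py 564,2,2
python3 - <<'E'
from h import *
s,ds=optics.camera("side"); crop("side",s,330,180,390,240,12,"side27")
E
```

```text
t 21.85 pos [565.8   0.7  -3.2] xang 82.8 w 64.8 F [-14.4   0.8  41.9] tilt 3.5305088884204343
564,2,2 delta mm [ 0.9 -1.6 -5.3] rows 0.09372146500825658
```

View pics/side27.png

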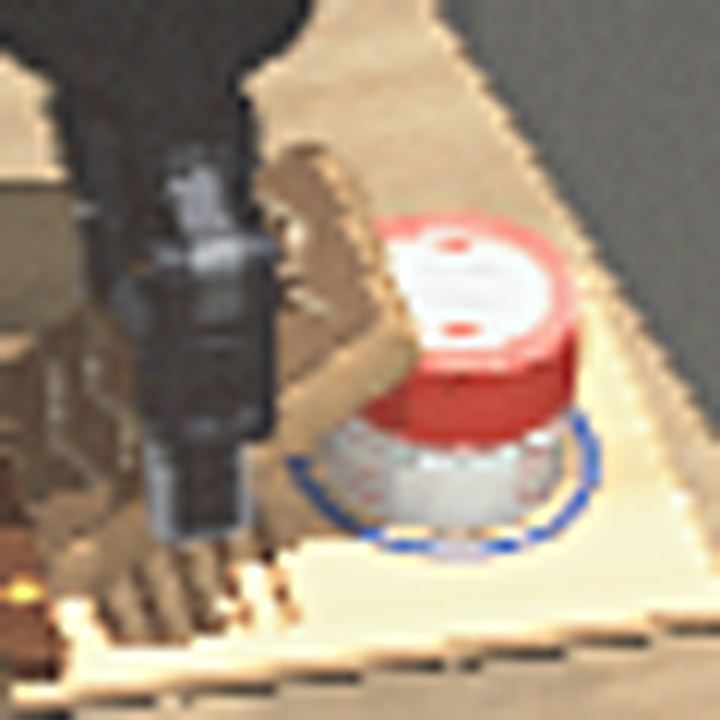

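A force of 42 N shows the low end is on the board. I'll ease up slightly, then release.

Request:
servo_tool:
  commands:
    - {"linear": [0,0,-0.002],"yaw": 0,"fingers": 0}
    - {"linear": [0,0,0],"yaw": 0,"fingers": 0}

```text
time: 22.15
tcp_pos: [565.8, 0.8, -0.7]
tcp_rot: [2.312, 2.04, 0.038]
contact_force: [-0.1, 0.2, -1.4]
width: 64.4
```

```bash
python3 go.py
```

```text
t 22.15 pos [565.8   0.8  -0.7] xang 82.8 w 64.4 F [-0.1  0.2 -1.4] tilt 3.592141118759336
```

Request:
servo_tool:
  commands:
    - {"linear": [0,0,0.001],"yaw": 0,"fingers": 0}
    - {"linear": [0,0,0],"yaw": 0,"fingers": 0.85}
    - {"linear": [0,0,0],"yaw": 0,"fingers": 1}
    - {"linear": [0,0,0],"yaw": 0,"fingers": 1}
    - {"linear": [0,0,0],"yaw": 0,"fingers": 1}
    - {"linear": [0,0,0],"yaw": 0,"fingers": 1}

```text
time: 22.9
tcp_pos: [565.8, 0.7, -2.7]
tcp_rot: [2.313, 2.041, 0.037]
contact_force: [-0.6, 0.9, 0.6]
width: 85.4
```

```bash
python3 go.py
python3 - <<'E'
from h import *
s,ds=optics.camera("side"); crop("side",s,330,180,390,240,12,"side28")
E
```

```text
t 22.90 pos [565.8   0.7  -2.7] xang 82.8 w 85.4 F [-0.6  0.9  0.6] tilt 3.541243847056929
```

View pics/side28.png

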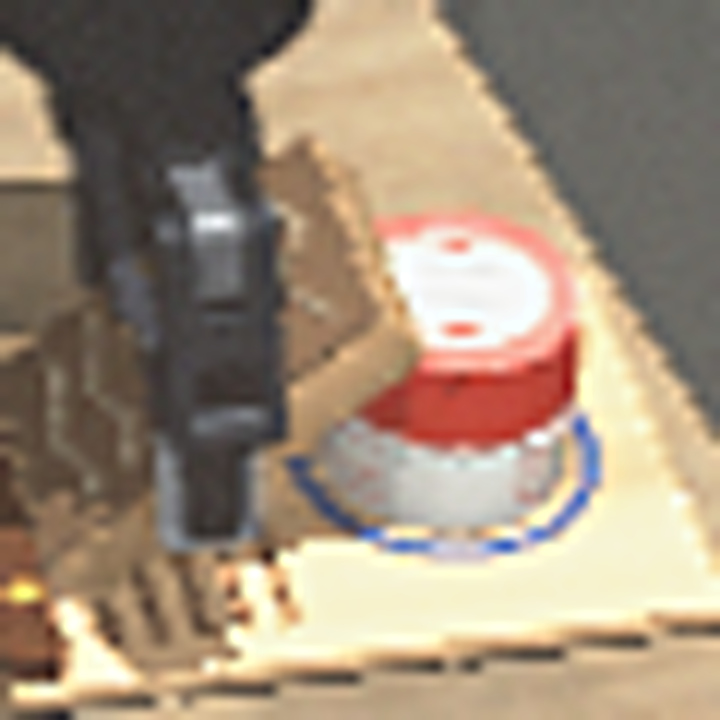

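```bash
python3 go.py 565.8,0.7,157
```

```text
t 22.95 pos [565.8   0.7  -2.7] xang 82.8 w 85.6 F [-0.8 -0.1 -0.2] tilt 3.5419742191420593
565.8,0.7,157 delta mm [  -3.2    9.3 -159.4] rows 2.6623339837357864
```

Request:
servo_tool:
  commands:
    - {"linear": [-0.0003,0.001,-0.02],"yaw": 0,"fingers": 1}
    - {"linear": [-0.0006,0.0015,-0.03],"yaw": 0,"fingers": 1}
    - {"linear": [-0.0006,0.002,-0.04],"yaw": 0,"fingers": 1}
    - {"linear": [-0.001,0.002,-0.05],"yaw": 0,"fingers": 1}
    - {"linear": [-0.001,0.002,-0.05],"yaw": 0,"fingers": 1}
    - {"linear": [0.03,-0.04,0],"yaw": 0,"fingers": 1}
    - {"linear": [0.04,-0.04,0],"yaw": 0,"fingers": 1}
    - {"linear": [0.05,-0.03,0],"yaw": 0,"fingers": 1}
    - {"linear": [0.055,-0.02,0],"yaw": 0,"fingers": 1}
    - {"linear": [0.055,-0.02,0],"yaw": 0,"fingers": 1}
    - {"linear": [0,0,0],"yaw": 0,"fingers": 1}

```text
time: 24.32
tcp_pos: [440.0, 254.6, 181.3]
tcp_rot: [2.314, 2.037, 0.042]
contact_force: [0.6, -1.2, 0.1]
width: 85.5
```

```bash
python3 go.py
python3 - <<'E'
from h import *
s,ds=optics.camera("side"); crop("side",s,320,170,400,240,9,"side29"); cv2.imwrite("pics/side29f.png",s[:,:,::-1]); np.savez("pics/side29.npz",d=ds)
t,dt=optics.camera("top"); crop("top",t,310,120,390,200,9,"top29"); cv2.imwrite("pics/top29f.png",t[:,:,::-1]); np.savez("pics/top29.npz",d=dt)
E
```

```text
t 24.32 pos [440.  254.6 181.3] xang 82.7 w 85.5 F [ 0.6 -1.2  0.1] tilt 3.680400905431093
```

View pics/side29.png

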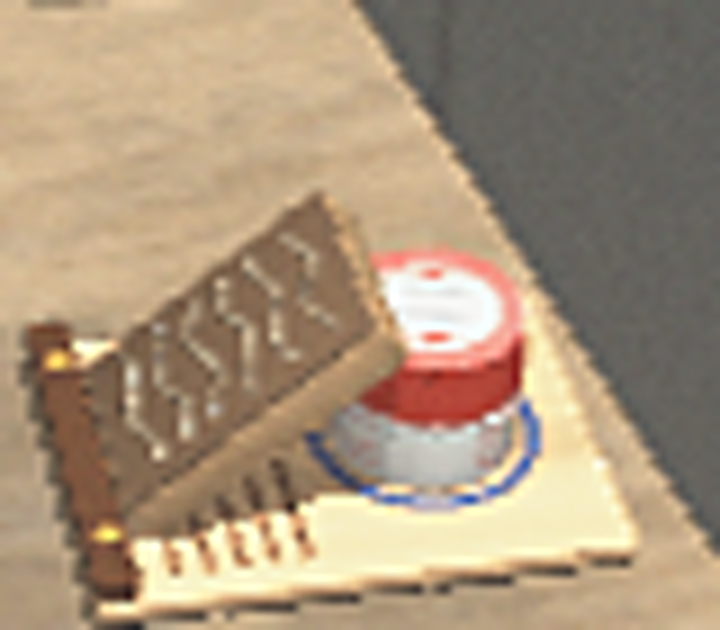

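View pics/top29.png

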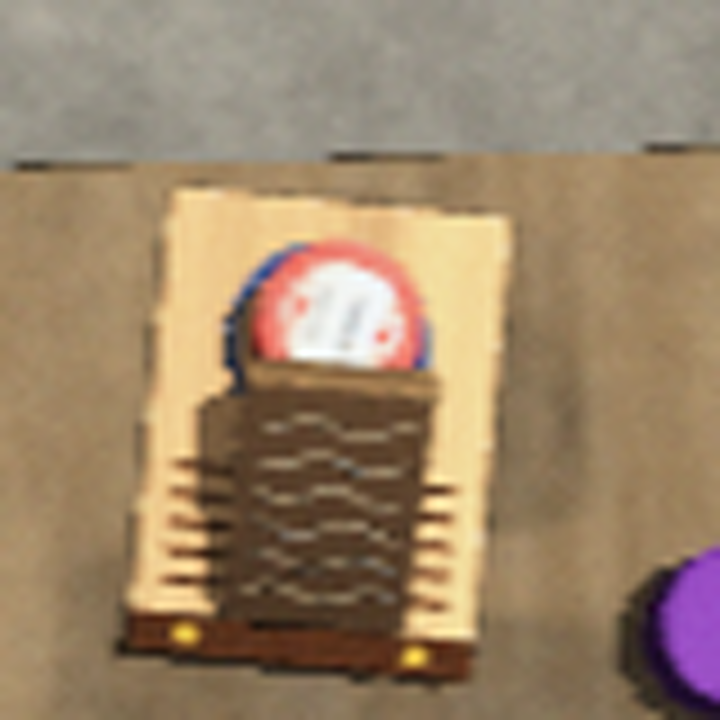

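View pics/top29f.png

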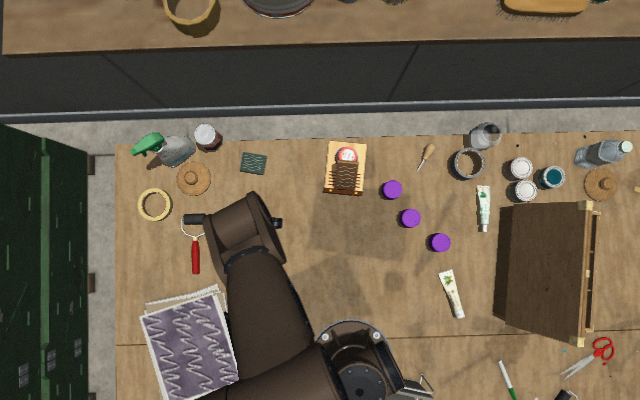

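Run:
```python
from h import *
np.set_printoptions(precision=1,suppress=True)
e=np.array([.9928,-.1201]);n=np.array([.1201,.9928]);S=np.array([530.9,8.05])
d=np.load("pics/top29.npz")["d"]
P=[]
for y in range(405,600,9):
  for x in range(255,400,9):
    u,v=round((x+.5)/9-.5+310),round((y+.5)/9-.5+120); P.append(atdepth("top",u,v,d[v,u]))
P=np.array(P);al=(P[:,:2]-S)@e;la=(P[:,:2]-S)@n
A=np.c_[al,la,np.ones(len(al))];c=np.linalg.lstsq(A,P[:,2],rcond=None)[0]
print("plane z=",c,"slope deg",np.degrees(np.arctan(c[0])),"roll",np.degrees(np.arctan(c[1])),"res",np.std(A@c-P[:,2]))
def onplane(x,y):
    o,dd=ray("top",(x+.5)/9-.5+310,(y+.5)/9-.5+120)
    k=np.array([*(c[0]*e+c[1]*n),-1.]);off=c[2]-(c[0]*e+c[1]*n)@S
    t=-(k@o+off)/(k@dd);X=o+t*dd;return (X[:2]-S)@e,(X[:2]-S)@n,X[2]
for q in [(247,388),(438,403),(400,634),(215,612)]: print(np.array(onplane(*q)))
X=onz("top",(340.5)/9-.5+310,(326.5)/9-.5+120,60);print("pot",(X[:2]-S)@e,(X[:2]-S)@n)
```

```text
plane z= [ -1.    1.1 100.7] slope deg -44.971067328242576 roll 48.89018768039991 res 67.40463658821369
[73.3 28.1 59.7]
[ 89.7 -44.  -39.3]
[ -6.2 -29.7  72.8]
[-12.5  34.3 152.6]
pot 97.16063976897607 -1.2737076067974002
```

Run:
```python
from h import *
np.set_printoptions(precision=1,suppress=True)
e=np.array([.9928,-.1201]);n=np.array([.1201,.9928]);S=np.array([530.9,8.05])
d=np.load("pics/top29.npz")["d"]
P=[]
for v in range(166,187):
  for u in range(339,355):
    if d[v,u]>0: P.append(atdepth("top",u,v,d[v,u]))
P=np.array(P);P=P[(P[:,2]>15)&(P[:,2]<100)];print(len(P))
for _ in range(6):
    al=(P[:,:2]-S)@e;la=(P[:,:2]-S)@n
    A=np.c_[al,la,np.ones(len(al))];c=np.linalg.lstsq(A,P[:,2],rcond=None)[0];r=A@c-P[:,2]
    P=P[abs(r)<max(4,2*r.std())]
print(c,len(P),r.std(),"slope",np.degrees(np.arctan(c[0])),"roll",np.degrees(np.arctan(c[1])))
def onplane(x,y):
    o,dd=ray("top",(x+.5)/9-.5+310,(y+.5)/9-.5+120)
    g=c[0]*e+c[1]*n;k=np.array([*g,-1.]);off=c[2]-g@S
    t=-(k@o+off)/(k@dd);X=o+t*dd;return (X[:2]-S)@e,(X[:2]-S)@n,X[2]
for q in [(247,388),(438,403),(400,634),(215,612)]: print(np.array(onplane(*q)))
```

```text
335
[ 0.9  0.  25.9] 285 2.283478820833617 slope 40.5922971645038 roll 0.6221658117137868
[69.3 28.8 85.6]
[ 70.1 -34.6  85.7]
[ -1.4 -33.2  24.4]
[ 0.1 31.1 26.3]
```

Run:
```python
from h import *
np.set_printoptions(precision=1,suppress=True)
s=cv2.imread("pics/side29f.png")
big=cv2.resize(s[200:242,318:370],None,fx=14,fy=14,interpolation=cv2.INTER_CUBIC)
e=np.array([.9928,-.1201]);n=np.array([.1201,.9928]);S=np.array([530.9,8.05])
for al,col in [(0,(0,0,255)),(7,(0,255,0)),(13,(255,0,0)),(20,(255,0,255))]:
    for la in (-34,-30,-45):
        p=proj("side",[*(S+al*e+la*n),10])[0]; q=((p-[318,200])+.5)*14-.5
        cv2.circle(big,tuple(int(round(x)) for x in q),4,col,-1)
cv2.imwrite("pics/low.png",big)
```

```text
(no output)
```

View pics/low.png

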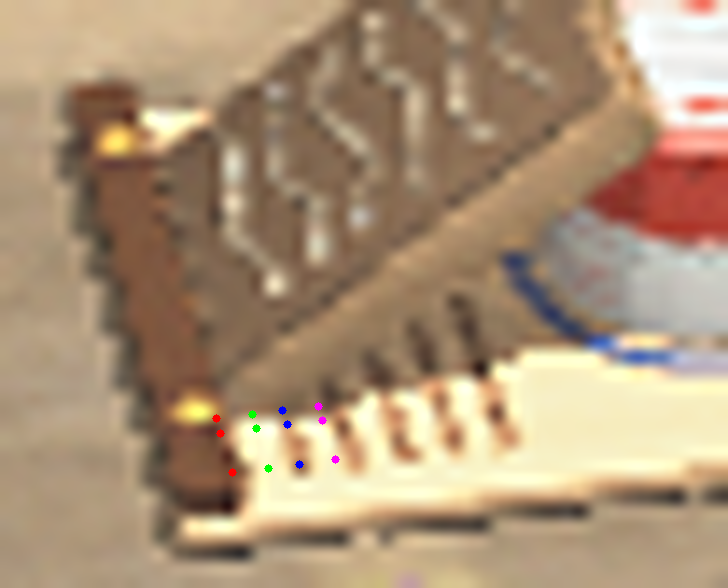

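Run:
```python
from h import *
s,_=optics.camera("side"); a=cv2.imread("pics/side29f.png")[:,:,::-1]
print("diff since release px:",(abs(s[170:240,320:400].astype(int)-a[170:240,320:400]).max(2)>40).sum())
b=np.load("pics/side0.npz")["p"]
for nm,(u0,v0,u1,v1) in dict(teal=(315,145,350,175),gouge=(380,275,430,300),roller=(215,130,280,155)).items():
    print(nm,(abs(s[v0:v1,u0:u1].astype(int)-b[v0:v1,u0:u1]).max(2)>60).sum())
print(manip.read_state()["time"],manip.read_state()["contact_force"])
print(workorder.hand_in())
```

```text
diff since release px: 0
teal 0
gouge 0
roller 44
24.475 [ 0.69949993  0.15560292 -0.38231977]
the job is handed in; nothing more can be done
None
```

Run:
```python
import cv2,numpy as np
a=cv2.imread("pics/side0.png")[115:165,205:295];b=cv2.imread("pics/side29f.png")[115:165,205:295]
cv2.imwrite("pics/rol.png",cv2.resize(np.vstack([a,b]),None,fx=6,fy=6))
```

```text
(no output)
```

View pics/rol.png

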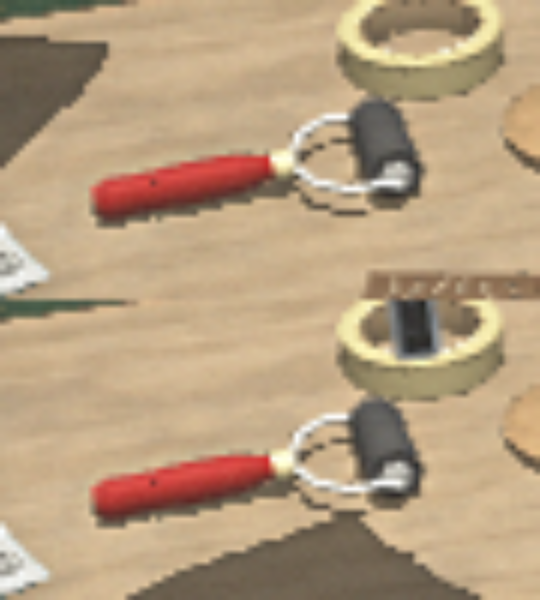

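The job is done and handed in at 24.5 s. The white pot with the red lid stands upright in the blue ring. The brown block leans on it carved face up, with its low end on the board just behind the strip and its upper end over the lid.

**Method:** I set the pot down first, then gripped the block across its width nearer its low end. Lowering it onto the pot's rim turned it in the jaws until the low end touched the board. Then I released it and moved the arm away.

**Last checks:**
- **Slope:** about 40.6° down towards the strip, with roll under 1°.
- **Block and pot:** the block's middle is within about 1 mm of the pot's middle, and the upper end stands at about z 86 mm, above the lid at 60 mm.
- **Pot in the ring:** about 2.4 mm off centre by the top camera. It was still within the ring's inner edge.
- **Stability:** nothing changed between the last two pictures, and the force on the tool was only sensor noise.
- **Other items:** the teal block and gouge are unmoved. A change flagged near the roller was only the finger and a shadow in the picture, and the roller has not moved.

**Failed or disagreed:**
- **First pot grasp:** it missed, because the reported TCP reads about 30 mm below the real fingertips. The fingers slid over the lid without shifting the pot noticeably. I measured the offset with the side camera and corrected for it.
- **Tool tilt:** the tool stayed 2–4° off vertical after that contact.
- **Force:** the wrist reached about 42 N when the block's low end met the board. That is under the 120 N wrist limit, and the load went through the fingers holding the block.
- **Gap to the strip:** the side camera puts the low edge about 9 mm from the strip's foot and the top camera about 13 mm. I judged this close enough and left it.

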